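Gang up the 12-hole combs in the hold-down jig

TASK

Lay every 12-hole comb (130 mm) that is on the desk flat in the hold-down jig, one to a station (any of the four), lengthwise with its end under the rubber foot and home against the back stop; the 10- and 14-hole combs and the other things on the desk stay where they are. Lay the straightedge on the jig bed flush across the front ends of those combs so that they all sit home and even, and with it left there press the red-tipped lever fully down, turn it a quarter turn clockwise and let it rise until it latches. Then put the straightedge back, lying along its green felt mat, with the combs left clamped.

Things in the scene. Friction and masses are not known exactly. Their poses are not given: they have to be found in the camera images.
- jig: Steel hold-down jig, fixed to the desk. Bed 270 mm (x) x 250 mm (y) x 20 mm high; origin on its underside, 150 mm from its front and 120 mm from its back edge, x to the jig's back, z up. A home 130 mm comb reaches from x = -65 to +65 mm; the bed in front of it, to x = -150 mm, is free for the straightedge. A sprung bridge crosses at x = +95 mm on two guide posts (y = +-114 mm, 98 mm high).
- stop (a point): Middle of the foot of the back stop's front face, on the bed's top (jig x = +65 mm, y = 0, z = 20 mm); axes as the jig's. The stop is a dark bar right across the bed, 15 mm thick, standing 14 mm above the bed.
- station_a (a point): Where the centre of a home comb's underside lies on the bed (jig x = 0, y = +87, z = 20 mm), a bright strip; axes as the jig's. The comb lies along x. Brass side guides 8 mm high, with round noses, reach from the stop forward to x = +18 mm and leave a 34 mm wide channel on each station's middle line for the comb's back end; in front of them nothing stands on the bed.
- station_b (a point): The same for the station y = +29 mm.
- station_c (a point): The same for the station y = -29 mm.
- station_d (a point): The same for the station y = -87 mm.
- bridge (a joint): How far the bridge with its feet and lever is pressed down, m: 0 open (spring-lifted), 0.018 lowest, latched about 0.015. Fully down takes about 7 N with empty stations, 15 N with four combs. Four arms (18 mm wide, underside 66 mm above the desk while open) reach forward to jig x = +36 mm over the stations.
- foot_left (a point): Underside centre of the rubber foot (24 mm in x, 22 mm in y) over station_a, at jig x = +50 mm, y = +87 mm; like feet over the other three stations, each sprung on its arm. While open the feet are 24.5 mm above the bed, so a comb's last 27 mm slides in under a foot from the front; latched, each presses on its comb with about 1 N.
- lever (a joint): Turn of the red-tipped lever, rad, clockwise seen from above: 0 to 0.1 open (points to the jig's +y), 1.4 at its end. A bayonet catch: it turns further only while the bridge is down more than about 0.0155 m; past 1.1 rad and released, it rises about 3 mm and stays latched. To free it press down again, turn it back to 0, let it rise.
- lever_grip (a point): Middle of the lever's level grip bar, on the turning axis (jig x = +95 mm, y = 0), 107 mm above the desk while open; goes down with the bridge. Bar 12 mm thick, 14 mm tall, 30 mm from the axis to the plain end, 62 mm to the red tip (point's y axis points there). Under it 22 mm are free down to the bridge but for a 10 mm stem on the axis.
- straightedge: Loose aluminium straightedge of inverted-T section, 240 mm long (x): a flat foot 40 mm wide (y), 8 mm high, and on its middle line a full-length rib 12 mm thick, 28 mm tall, to hold it by (36 mm high in all). 0.36 kg. Origin at the centre of its underside; the straight edges are the foot's long sides, at y = +-20 mm.
- mat: Green felt mat fixed to the desk, 290 mm long (x) x 90 mm wide (y) x 2 mm thick, origin at the centre of its underside; the straightedge lives on it, along it.
- comb12_a: A pearwood harmonica comb, 12 chambers, 130 mm long (its x) x 28 mm wide (y) x 12 mm thick (z), about 30 g, lying flat; origin at the centre of its underside. All combs have the same width and thickness and differ only in length and number of chambers. One of the 12-hole combs to be clamped; three or four of them are there in a run.
- comb12_b: A pearwood harmonica comb, 12 chambers, 130 mm long (its x) x 28 mm wide (y) x 12 mm thick (z), about 30 g, lying flat; origin at the centre of its underside. All combs have the same width and thickness and differ only in length and number of chambers. One of the 12-hole combs to be clamped; three or four of them are there in a run.
- comb12_c: A pearwood harmonica comb, 12 chambers, 130 mm long (its x) x 28 mm wide (y) x 12 mm thick (z), about 30 g, lying flat; origin at the centre of its underside. All combs have the same width and thickness and differ only in length and number of chambers. One of the 12-hole combs to be clamped; three or four of them are there in a run.
- comb12_d: A pearwood harmonica comb, 12 chambers, 130 mm long (its x) x 28 mm wide (y) x 12 mm thick (z), about 30 g, lying flat; origin at the centre of its underside. All combs have the same width and thickness and differ only in length and number of chambers. One of the 12-hole combs to be clamped; three or four of them are there in a run.
- comb10_a: A pearwood harmonica comb, 10 chambers, 106 mm long (its x) x 28 mm wide (y) x 12 mm thick (z), about 30 g, lying flat; origin at the centre of its underside. All combs have the same width and thickness and differ only in length and number of chambers. Not wanted.
- comb10_b: A pearwood harmonica comb, 10 chambers, 106 mm long (its x) x 28 mm wide (y) x 12 mm thick (z), about 30 g, lying flat; origin at the centre of its underside. All combs have the same width and thickness and differ only in length and number of chambers. Not wanted.
- comb14: A pearwood harmonica comb, 14 chambers, 154 mm long (its x) x 28 mm wide (y) x 12 mm thick (z), about 30 g, lying flat; origin at the centre of its underside. All combs have the same width and thickness and differ only in length and number of chambers. Not wanted.
- cover_a: Nickel-silver cover plate, 30 mm (x) x 102 mm (y) x 10 mm, lying on the desk; leave it alone. Origin at the centre of its underside.
- cover_b: The other nickel-silver cover plate, the same; leave it alone.
- pitch_pipe: Round brass pitch pipe, 76 mm across, 16 mm high; leave it alone. Origin at the centre of its underside.
- tuning_fork: Dull steel tuning fork lying flat, 150 mm long (x, prongs to +x), 21 mm wide, 8 mm high; leave it alone. Origin on its underside, on the middle line, 80 mm from the stem's end.
Not all that is in view belongs to the job. Several things look just like the straightedge: the one meant starts farthest from the robot's base.

How it is judged:
By the outcome, as a careful person would: the job done as asked, in the order asked, and still so for the second after the job is handed in, with the robot touching nothing.
Of comb12_a, comb12_b, comb12_c, comb12_d only 3 to 4 are there at a start; the rules pass over those that are not, and their reading is None.
At some moment in a run one of straightedge may be knocked a few centimetres aside while the robot is not near it.
Once in a run the grip may slacken for a moment while it holds something.
It also fails if it takes over 210 s, if anything falls off the work surface, if the arm or the gripper's body presses on something with over 40 N, if the wrist force passes 120 N, or if a joint passes its speed limit or range.

ROBOT

A 6-joint arm with a two-finger parallel gripper is mounted at the origin on the work surface. World frame = base frame: x ahead of the robot, y to its left, z up, the work surface at z = 0. Lengths are in mm, angles in rad, forces in N, time in s.
With the tool pointing down it reaches from about 400 to 925 mm from the base axis. Payload 3.4 kg.
Tool frame: the origin (TCP) lies on the centre line of the jaws, within the pads' length; the fingertips stand 25 mm ahead of it and the grasp point (between the pads) lies 6 mm ahead of it; z points along the fingers, y is the line along which they close (so a half turn about z gives the same grasp; the last joint's range is limited). The gripper opens to 85 mm and grips with 20 to 120 N. Pads are 22 mm wide; open, the fingers measure 114 mm over their backs; the gripper's body (76 mm by 85 mm) begins 54 mm behind the grasp point. The pads swing forward as they close: fully open they stand 13 mm farther back than shut.
Start: joints at [-1.2, 0.307, 1.506, -0, 1.328, -0.073], TCP at [247.387, -519.067, 256.305] pointing down, gripper open.
Joint ranges: [-3.12, 3.12], [-1.05, 2.28], [0.14, 2.33], [-1.42, 4.57], [0.1, 2.73], [-2.68, 2.68]. Speed limits (rad/s): [2.57, 2.57, 3.14, 3.14, 3.14, 3.14].

INTERFACE

Orientations are given as a unit quaternion [x, y, z, w].
In Python, from bench import read_state, capture, close_job, spot_in, silhouettes, pinpoint gives the robot as it stands.
- The arm moves only by the tool send_rows, never from a script. Its arguments are lists of equal length, an entry for each row: "offset": the shift along the tool's x, y, z as a fraction of full scale, a list of three; "twist": the turn, a rotation vector about the tool's x, y, z as a fraction of full scale, a list of three. A call has 1 to 5 rows; each row is the pose to reach, as a shift and turn from the pose commanded when the call began, along the tool's axes at that moment, turning the shorter way round; what a row does not reach only later rows make up. Full scale, the value 1, is 150 mm for a shift and pi rad for a turn. A row lasts 1/12 s, in which the tool goes at most 41.7 mm and 7.16 degrees, less where a joint would pass 70% of its speed; a pose out of reach is approached as far as the arm can. A call with a number of a shift or a turn outside -1 to 1 is refused whole. A call with a gripper value outside its range is refused whole. "fingers" is the opening, from 0 (shut) to 1 (fully open), set as the call begins (left out, the last holds). The fingers move at their own pace and stop on an object; the grip force is fixed at half the most. Time passes only in rows, so rows that repeat a pose let the fingers close. It gives the time, the measured TCP pose, the force, the opening and the grip force at its end, in the units of the state.
- read_state(): the state, without advancing time (a new reading comes with each control period).
- capture(name): name is "scene" or "top" or "wrist"; returns a dict with "frame" (480x640x3 uint8, red, green, blue), "range_z" (480x640 float32, mm along the optical axis (not along the pixel's ray), 0 where there is no reading), "K" (3x3 intrinsics, pixels), "k1" (the pictures are not rectified: a ray, as slopes to the right and down, at radius r is drawn at 1 + k1 r^2 times it, then the intrinsics apply), "R" (3x3) and "t" (3): a world point X has camera coordinates R X + t. Camera axes: x right, y down, z forward; pixel columns grow to the right and rows downward; lengths in mm; the calibration is good to about 2 mm. A picture is of the moment at which its call begins.
- close_job(): hands the job in; it is judged then, once.
Trained networks look in the newest picture that a camera, given by its name, has taken for a name from the list of things; names that differ only in an ending like _2 or _b are one class to them, and where a whole thing is asked for, a point or a joint stands for the part that bears it (a point fixed in the world has none). Each returns a list of dicts, best first, with "p" (0 to 1); they miss things now and then, are a little off and sometimes report something else, mostly with a low value. They report only what shows in the picture. A call takes as long as a camera call. They do not tell look-alikes from the thing itself.
- spot_in(camera, label): "at" ([x, y, z] in mm, in the coordinates of the camera as it stood for that picture, good to about 4 mm: the middle of the surface that is visible of it).
- silhouettes(camera, label): "region" (480x640 bool, what is visible of it).
- pinpoint(camera, label): "at" ([x, y, z] in mm, in the coordinates of the camera as it stood for that picture, good to about 4 mm: a listed point, or the origin of a listed thing).
The state is a dict: "time_s": time; "joint_pos": joint angles; "joint_velocities": joint speeds; "joint_efforts": joint torques, N m; "ee_pos": TCP position; "orientation": TCP orientation; "ft_force": force on the tool from outside, world axes, zero at the start; "wrist_torque": the same for the moment, N m; "gripper_width": opening from 0.0 (shut) to 1.0 (fully open); "gripper_force": force on a finger pad.
Only numpy, scipy, OpenCV 4.12 (cv2) and the standard library are available. Lean on these libraries where they do the work, as an engineer would, in place of code of your own. Each camera call takes 0.05 s, during which the arm holds its last target. There are 200 camera calls.

## Working session

There is one attempt and no reset: what is moved stays moved. The work goes in short steps, Python scripts to look and compute and a tool call to move; the robot and the scene stay as the last step left them, time stands still between calls to the robot, and variables do not carry over. Pictures are saved under pics/ and viewed, at most 14 in all, crops included, and the job is handed in when it is done.

Besides the shell and the picture viewer there is one more tool, called after "Call:" by a JSON object that holds its "method" and its "body", one argument or row to a line. send_rows: Moves the arm, as the interface text tells. Its arguments: {"type":"object","properties":{"offset":{"type":"array","items":{"type":"array","items":{"type":"number","minimum":-1,"maximum":1}}},"twist":{"type":"array","items":{"type":"array","items":{"type":"number","minimum":-1,"maximum":1}}},"fingers":{"type":"number"}},"required":["offset","twist"]}

```bash
ls; mkdir -p pics; cat > h.py <<'E'
import numpy as np, cv2
from bench import *
def toworld(c,p): return c["R"].T@(np.asarray(p,float)-c["t"])
def rays(c,uv):
    uv=np.asarray(uv,float).reshape(-1,2);K=c["K"]
    d=np.c_[(uv[:,0]-K[0,2])/K[0,0],(uv[:,1]-K[1,2])/K[1,1]]
    s=d.copy()
    for _ in range(8): s=d/(1+c["k1"]*(s**2).sum(1,keepdims=True))
    return np.c_[s,np.ones(len(s))]
def onplane(c,uv,z):
    r=rays(c,uv)@c["R"]; o=-c["R"].T@c["t"]
    return o+r*((z-o[2])/r[:,2])[:,None]
def bydepth(c,uv):
    uv=np.asarray(uv).reshape(-1,2); z=c["range_z"][uv[:,1].astype(int),uv[:,0].astype(int)]
    return (rays(c,uv)*z[:,None]-c["t"])@c["R"]
def cloud(c):
    v,u=np.mgrid[:480,:640]; return bydepth(c,np.c_[u.ravel(),v.ravel()]).reshape(480,640,3)
def save(c,n,crop=None,s=1):
    f=c["frame"][:,:,::-1]
    if crop: f=f[crop[1]:crop[3],crop[0]:crop[2]]
    cv2.imwrite(f"pics/{n}.png",cv2.resize(f,None,fx=s,fy=s,interpolation=cv2.INTER_CUBIC))
E
cat > a.py <<'E'
from h import *
np.set_printoptions(precision=1,suppress=True)
for n in ["top","scene"]:
    c=capture(n); save(c,n+"0",s=1.25); print(n,(-c["R"].T@c["t"]),c["K"][0,0],c["k1"])
    for l in ["jig","stop","station_a","station_d","lever_grip","foot_left","straightedge","mat","comb12_a","comb10_a","comb14","cover_a","pitch_pipe","tuning_fork"]:
        print(l,[(round(d["p"],2),toworld(c,d["at"]).round(0).tolist()) for d in pinpoint(n,l) if d["p"]>.2])
E
python3 a.py; python3 -c "
from bench import *;print(read_state())"
```

```text
pics
top [ 401.5   17.3 1507.1] 601.6053232558635 0.0283311415005866
jig [(0.64, [554.0, -87.0, -3.0])]
stop [(0.82, [621.0, -82.0, 19.0])]
station_a [(0.89, [549.0, -1.0, 18.0]), (0.89, [559.0, -173.0, 19.0]), (0.67, [556.0, -61.0, 20.0])]
station_d [(0.89, [549.0, -1.0, 18.0]), (0.89, [559.0, -173.0, 19.0]), (0.67, [556.0, -61.0, 20.0])]
lever_grip [(0.69, [458.0, 172.0, -2.0]), (0.56, [647.0, -80.0, 106.0])]
foot_left [(0.52, [602.0, 0.0, 46.0]), (0.29, [459.0, 173.0, -1.0])]
straightedge [(0.84, [516.0, -353.0, 4.0]), (0.59, [207.0, -279.0, -1.0])]
mat [(0.65, [512.0, -365.0, -2.0]), (0.24, [600.0, -0.0, 50.0])]
comb12_a [(0.96, [637.0, 338.0, -2.0]), (0.77, [454.0, 418.0, 3.0]), (0.72, [458.0, 172.0, 2.0]), (0.67, [639.0, 239.0, 1.0]), (0.57, [627.0, 172.0, -3.0])]
comb10_a [(0.88, [450.0, 342.0, 1.0]), (0.88, [626.0, 175.0, -4.0])]
comb14 [(0.77, [450.0, 255.0, 2.0])]
cover_a [(0.92, [778.0, 43.0, -1.0]), (0.72, [776.0, -149.0, 2.0])]
pitch_pipe [(0.61, [607.0, 451.0, 3.0])]
tuning_fork [(0.5, [761.0, 217.0, -0.0])]
scene [865.2 433.3 970.9] 496.7333979593835 -0.077728093900450
[... 1038 characters left out ...]
y([-1.19950954e+00,  3.06852097e-01,  1.50640711e+00,  5.74742762e-06,
        1.32839600e+00, -7.34710889e-02]), 'joint_velocities': array([-0.00039343,  0.00041993,  0.00059849,  0.00102624, -0.00080326,
        0.00076953]), 'joint_efforts': array([-2.31368239e-05, -4.57481539e+01, -2.52324343e+01, -1.42693102e-04,
        8.82030017e-04,  3.58652116e-06]), 'ee_pos': array([ 247.38456871, -519.06962491,  256.27233762]), 'orientation': array([ 9.75375685e-01,  2.20549930e-01, -1.88128223e-06, -3.13440232e-05]), 'ft_force': array([ 0.45965224, -0.02618384, -0.75999364]), 'wrist_torque': array([ 0.0021137 , -0.05578535,  0.01916007]), 'gripper_force': 0.0, 'gripper_width': 0.999867016220515}
```

View pics/top0.png

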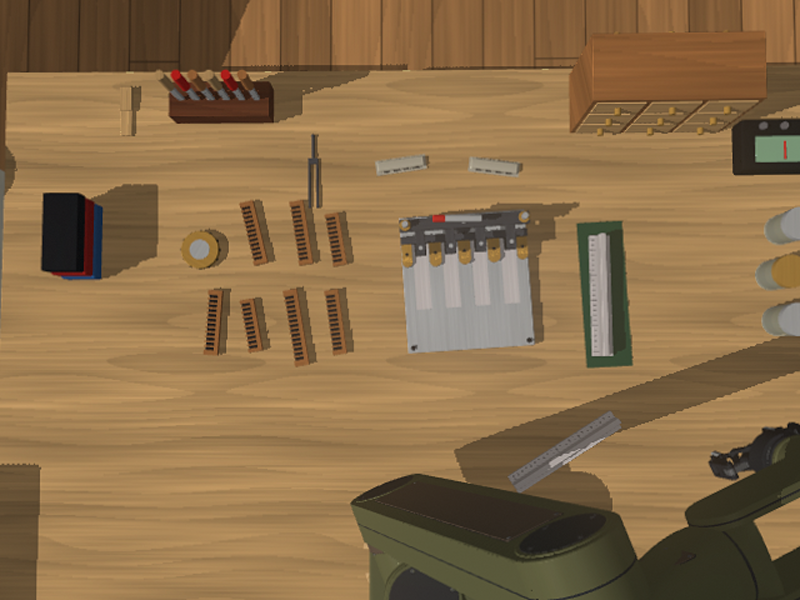

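View pics/scene0.png

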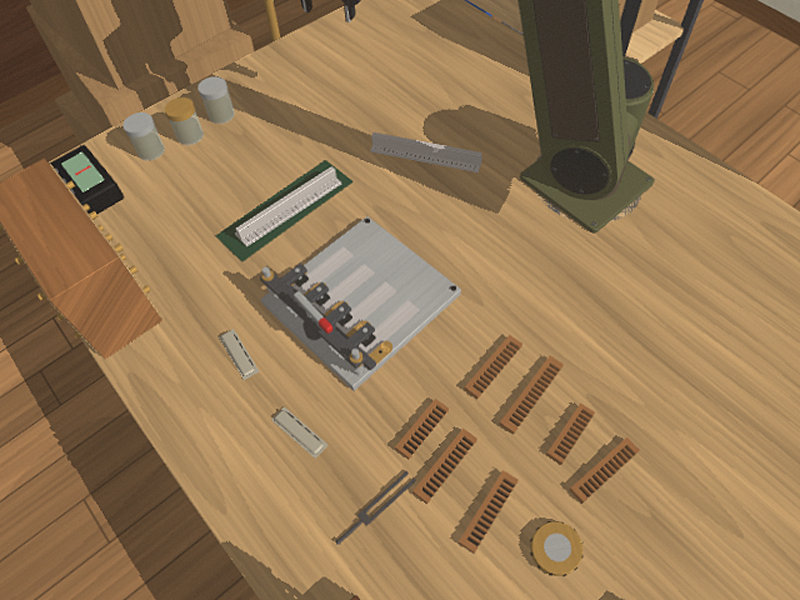

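```bash
cat > m.py <<'E'
from h import *
np.set_printoptions(precision=1,suppress=True)
def rect(P):
    (x,y),(w,h),a=cv2.minAreaRect(P[:,:2].astype(np.float32))
    if w<h: w,h,a=h,w,a+90
    return round(x,1),round(y,1),round(w,1),round(h,1),round((a+90)%180-90,2)
def meas(n,l,z,lo=.2):
    c=meas.c[n]
    for d in silhouettes(n,l):
        if d["p"]<lo: continue
        m=d["region"].astype(np.uint8); v,u=np.nonzero(m)
        P=onplane(c,np.c_[u,v],z); zz=bydepth(c,np.c_[u,v])[:,2]
        print(n,l,round(d["p"],2),rect(P),"z",np.percentile(zz,[10,50,90]).round(1))
meas.c={}
if __name__=="__main__":
    for n in ["top","scene"]:
        meas.c[n]=capture(n)
        for l,z in [("comb12_a",12),("comb10_a",12),("comb14",12),("straightedge",8),("mat",2)]: meas(n,l,z)
        c=meas.c[n]; W=cloud(c)
        g=(W[...,0]>360)&(W[...,0]<720)&(W[...,1]>-260)&(W[...,1]<80)
        b=g&(abs(W[...,2]-20)<4); print("bed",n,rect(W[b]),W[b][:,2].mean())
        s=g&(W[...,2]>30)&(W[...,2]<36); print("stop", rect(W[s]))
        g=(W[...,0]>360)&(W[...,0]<720)&(W[...,1]>-460)&(W[...,1]<-280)
        for lo,hi in [(30,44),(6,14)]:
            r=g&(W[...,2]>lo)&(W[...,2]<hi); print("edge",lo,rect(W[r]),np.median(W[r][:,2]))
        col=c["frame"].astype(int); r=g&(col[...,1]>col[...,0]+15)&(W[...,2]<6); print("mat",rect(W[r]))
        for (x,y) in [(637,338),(454,415),(458,170),(638,239),(627,173),(450,342),(450,251)]:
            g=(abs(W[...,0]-x)<90)&(abs(W[...,1]-y)<32)&(W[...,2]>7)&(W[...,2]<17)
            k=cv2.connectedComponentsWithStats(g.astype(np.uint8)); i=1+np.argmax(k[2][1:,4]); P=W[k[1]==i]
            print("comb",x,y,rect(P),len(P),P[:,2].mean().round(1))
E
python3 m.py
```

```text
top comb12_a 0.82 (639.1, 338.1, 129.0, 28.4, 14.99) z [ 0.6  9.4 14.4]
top comb12_a 0.79 (458.5, 172.3, 131.5, 30.0, 7.75) z [-0.7  8.5 14.4]
top comb12_a 0.6 (639.1, 241.0, 132.1, 32.0, 8.7) z [-0.8  8.8 14.6]
top comb12_a 0.55 (457.9, 415.3, 130.7, 31.1, -4.92) z [-1.1  8.4 14.4]
top comb10_a 0.87 (453.1, 339.5, 106.9, 31.7, 10.61) z [-1.5  8.3 14.2]
top comb10_a 0.61 (625.7, 172.4, 105.6, 27.7, 9.94) z [ 0.   8.5 14.5]
top comb10_a 0.6 (636.1, -84.6, 257.9, 79.7, -87.2) z [ 69.8  76.6 110.7]
top comb14 0.7 (446.7, 250.7, 154.2, 29.4, 10.75) z [-0.8  9.3 14.8]
top comb14 0.51 (540.2, -93.0, 276.5, 263.9, 4.38) z [15.8 21.1 75.8]
top straightedge 0.89 (206.1, -279.3, 244.4, 41.9, -57.7) z [ 3.5 10.3 35.9]
top straightedge 0.82 (513.7, -355.3, 241.2, 41.0, 0.69) z [ 5.9 13.5 38.6]
top mat 0.77 (514.9, -363.0, 289.0, 91.9, 3.35) z [-3.1  1.3  5.7]
top mat 0.55 (542.3, -93.4, 274.1, 262.4, 3.8) z [16.  21.2 76. ]
bed top (539.7, -87.7, 269.8, 249.5, 3.88) 19.840365132922784
stop (527.0, -83.4, 248.9, 226.3, -89.37)
edge 30 (511.7, -355.4, 236.7, 14.0, 0.75) 36.71455096143464
edge 6 (5
[... 1632 characters left out ...]
13.0, 280.0, -87.11) z [17.5 20.8 77.7]
bed scene (539.3, -90.1, 270.8, 252.7, 3.49) 20.02525770114155
stop (623.4, -82.9, 250.6, 81.2, -80.55)
edge 30 (511.3, -356.4, 239.3, 17.6, 1.35) 37.29541957160423
edge 6 (528.1, -382.8, 316.8, 158.9, -5.54) 9.918628921092925
mat (513.4, -366.1, 291.0, 93.2, 3.19)
comb 637 338 (638.8, 336.3, 131.6, 27.5, 13.91) 676 11.7
comb 454 415 (457.8, 415.3, 134.1, 28.0, -3.7) 697 11.2
comb 458 170 (458.0, 169.4, 131.7, 29.5, 8.06) 582 11.8
comb 638 239 (638.9, 240.4, 129.9, 29.0, 8.64) 674 11.6
comb 627 173 (625.0, 169.9, 107.6, 29.1, 10.1) 515 11.8
comb 450 342 (452.4, 339.2, 106.9, 28.2, 10.04) 515 11.2
comb 450 251 (447.0, 249.4, 157.3, 28.9, 10.06) 712 11.6
```

```bash
cat > plan.py <<'E'
import sys,json; from h import *
O=np.array([554.5,-87.9]); JY=3.7
def J(x,y):
    a=np.radians(JY); return O+np.array([x*np.cos(a)-y*np.sin(a),x*np.sin(a)+y*np.cos(a)])
def comb(x,y,yaw,off=-30):
    a=np.radians(yaw); return x+off*np.cos(a),y+off*np.sin(a)
def plan(wps):
    s=read_state(); q=s["orientation"]; p=s["ee_pos"].astype(float); yaw=np.degrees(2*np.arctan2(q[1],q[0]))
    print("t",round(s["time_s"],1),"at",p.round(1),"yaw",round(yaw,1),"q",s["joint_pos"].round(2),"f",s["ft_force"].round(1),"w",round(s["gripper_width"]*85,1))
    for w in wps:
        t=np.array(w[:3],float); ty=w[3]; d=t-p; dy=(ty-yaw+180)%360-180
        n=int(max(np.ceil(np.abs(d).max()/145),np.ceil(np.linalg.norm(d)/190),np.ceil(abs(dy)/33),1)); 
        for i in range(n):
            a=np.radians(yaw); R=np.array([[np.cos(a),np.sin(a),0],[np.sin(a),-np.cos(a),0],[0,0,-1]])
            o=(R.T@(d/n)/150).round(3); tw=round(-np.radians(dy/n)/np.pi,4)
            p=p+R@o*150; yaw-=np.degrees(tw*np.pi)
            rows=max(np.ceil(np.linalg.norm(o)*150/40),np.ceil(abs(dy/n)/7),1)
            print(o.tolist(),tw,"rows>=%d"%rows,"->",p.round(0),round(yaw,1),w[4:])
E
cat > s1.py <<'E'
from plan import *
x,y=comb(458.6,171,7.7)
plan([(470,-250,200,8),(x,y,110,7.7),(x,y,25.5,7.7)])
E
python3 s1.py
```

```text
t 2.1 at [ 247.4 -519.1  256.3] yaw 25.5 q [-1.2   0.31  1.51 -0.    1.33 -0.07] f [-1.2  0.8 -0.5] w 84.7
[1.056, -0.49, 0.188] 0.0486 rows>=5 -> [ 359. -385.  228.] 16.7 ()
[0.969, -0.645, 0.188] 0.0486 rows>=5 -> [ 470. -250.  200.] 8.0 ()
[0.038, -0.931, 0.2] 0.0005 rows>=4 -> [ 456. -111.  170.] 7.9 ()
[0.037, -0.931, 0.2] 0.0005 rows>=4 -> [443.  28. 140.] 7.8 ()
[0.035, -0.931, 0.2] 0.0005 rows>=4 -> [429. 167. 110.] 7.7 ()
[0.0, 0.001, 0.563] 0.0001 rows>=3 -> [429. 167.  25.] 7.7 ()
```

Call:
{"method": "send_rows", "body": {
  "offset": [
    [1,-0.49,0.188],
    [1,-0.49,0.188],
    [1,-0.49,0.188],
    [1,-0.49,0.188],
    [1,-0.49,0.188]
  ],
  "twist": [
    [0,0,0.0486],
    [0,0,0.0486],
    [0,0,0.0486],
    [0,0,0.0486],
    [0,0,0.0486]
  ],
  "fingers": 0.6
}}

```text
time_s: 2.52
ee_pos: [353.5, -382.0, 226.8]
orientation: [0.989, 0.148, 0.001, -0.003]
ft_force: [-0.3, 0.1, -0.8]
gripper_width: 0.601
gripper_force: 0.0
```

Call:
{"method": "send_rows", "body": {
  "offset": [
    [0.97,-0.645,0.188],
    [0.97,-0.645,0.188],
    [0.97,-0.645,0.188],
    [0.97,-0.645,0.188],
    [0.97,-0.645,0.188]
  ],
  "twist": [
    [0,0,0.0486],
    [0,0,0.0486],
    [0,0,0.0486],
    [0,0,0.0486],
    [0,0,0.0486]
  ]
}}

```text
time_s: 2.93
ee_pos: [464.9, -249.9, 199.3]
orientation: [0.997, 0.071, 0.001, -0.001]
ft_force: [-0.2, -0.4, -0.1]
gripper_width: 0.599
gripper_force: 0.0
```

Call:
{"method": "send_rows", "body": {
  "offset": [
    [0.04,-0.93,0.2],
    [0.04,-0.93,0.2],
    [0.04,-0.93,0.2],
    [0.04,-0.93,0.2],
    [0.04,-0.93,0.2]
  ],
  "twist": [
    [0,0,0],
    [0,0,0],
    [0,0,0],
    [0,0,0],
    [0,0,0]
  ]
}}

```text
time_s: 3.35
ee_pos: [446.8, -110.9, 168.9]
orientation: [0.997, 0.072, -0.002, -0.001]
ft_force: [-1.2, -0.7, 0.6]
gripper_width: 0.601
gripper_force: 0.0
```

Call:
{"method": "send_rows", "body": {
  "offset": [
    [0.04,-0.93,0.2],
    [0.04,-0.93,0.2],
    [0.04,-0.93,0.2],
    [0.04,-0.93,0.2],
    [0.04,-0.93,0.2]
  ],
  "twist": [
    [0,0,0],
    [0,0,0],
    [0,0,0],
    [0,0,0],
    [0,0,0]
  ]
}}

```text
time_s: 3.77
ee_pos: [435.2, 26.4, 139.5]
orientation: [0.997, 0.071, -0.001, -0.0]
ft_force: [-0.1, 0.4, 0.2]
gripper_width: 0.604
gripper_force: 0.0
```

Call:
{"method": "send_rows", "body": {
  "offset": [
    [0.04,-0.93,0.2],
    [0.04,-0.93,0.2],
    [0.04,-0.93,0.2],
    [0.04,-0.93,0.2],
    [0.04,-0.93,0.2]
  ],
  "twist": [
    [0,0,0],
    [0,0,0],
    [0,0,0],
    [0,0,0],
    [0,0,0]
  ]
}}

```text
time_s: 4.18
ee_pos: [423.7, 165.2, 109.7]
orientation: [0.997, 0.071, 0.001, -0.0]
ft_force: [-0.1, -0.8, 0.1]
gripper_width: 0.599
gripper_force: 0.0
```

```bash
sed -i 's/np.ceil(np.abs(d).max()\/145)/np.ceil(np.linalg.norm(d)\/145)/' plan.py; cat > s1.py <<'E'
from plan import *
x,y=comb(458.6,171,7.7)
plan([(x,y,110,7.7),(x,y,25.5,7.7)])
E
python3 s1.py
```

```text
t 4.2 at [423.7 165.2 109.7] yaw 8.2 q [0.28 0.32 1.95 0.   0.88 1.71] f [-0.1 -0.8  0.1] w 51.0
[0.036, -0.007, -0.002] 0.0026 rows>=1 -> [429. 167. 110.] 7.7 ()
[-0.0, 0.0, 0.563] -0.0 rows>=3 -> [429. 167.  26.] 7.7 ()
```

Call:
{"method": "send_rows", "body": {
  "offset": [
    [0.036,-0.007,0.3],
    [0.036,-0.007,0.45],
    [0.036,-0.007,0.561],
    [0.036,-0.007,0.561],
    [0.036,-0.007,0.561]
  ],
  "twist": [
    [0,0,0.0026],
    [0,0,0.0026],
    [0,0,0.0026],
    [0,0,0.0026],
    [0,0,0.0026]
  ]
}}

```text
time_s: 4.6
ee_pos: [428.2, 163.6, 25.5]
orientation: [0.998, 0.065, -0.001, 0.0]
ft_force: [-0.5, 0.7, -1.1]
gripper_width: 0.599
gripper_force: 0.0
```

Call:
{"method": "send_rows", "body": {
  "offset": [
    [0,0,0],
    [0,0,0],
    [0,0,0],
    [0,0,0],
    [0,0,0]
  ],
  "twist": [
    [0,0,0],
    [0,0,0],
    [0,0,0],
    [0,0,0],
    [0,0,0]
  ],
  "fingers": 0
}}

```text
time_s: 5.02
ee_pos: [429.1, 165.0, 27.4]
orientation: [0.998, 0.066, 0.002, -0.0]
ft_force: [-0.2, -3.1, 6.5]
gripper_width: 0.307
gripper_force: 59.6
```

Call:
{"method": "send_rows", "body": {
  "offset": [
    [0,0,-0.1],
    [0,0,-0.3],
    [0,0,-0.5],
    [0,0,-0.5],
    [0,0,-0.5]
  ],
  "twist": [
    [0,0,0],
    [0,0,0],
    [0,0,0],
    [0,0,0],
    [0,0,0]
  ]
}}

```text
time_s: 5.43
ee_pos: [429.3, 165.6, 103.1]
orientation: [0.998, 0.066, 0.003, -0.001]
ft_force: [0.2, 0.4, -0.1]
gripper_width: 0.304
gripper_force: 58.8
```

```bash
cat > s2.py <<'E'
from plan import *
# place into station y = argv1 ; pre at jig x -30-60
sy=float(sys.argv[1]); z0=float(sys.argv[2]) if len(sys.argv)>2 else 45.7
p=J(-110,sy); q=J(-30-3,sy)
pre=[(x,y,100,JY) for x,y in [(430,180)] ] if 0 else []
plan(pre+[(*p,90,JY),(*p,z0+2,JY),(*q,z0+2,JY),(*q,z0,JY)])
E
python3 s2.py -87; python3 - <<'E'
from h import *
c=capture("wrist"); save(c,"w1")
E
```

```text
t 5.4 at [429.3 165.6 103.1] yaw 7.5 q [0.28 0.33 1.95 0.   0.86 1.72] f [ 0.2  0.4 -0.1] w 25.8
[-0.055, 0.772, 0.029] 0.0071 rows>=3 -> [436.  50.  99.] 6.3 ()
[-0.038, 0.773, 0.029] 0.0071 rows>=3 -> [443. -66.  94.] 5.0 ()
[-0.02, 0.773, 0.029] 0.0071 rows>=3 -> [ 450. -182.   90.] 3.7 ()
[0.0, -0.001, 0.282] -0.0 rows>=2 -> [ 450. -182.   48.] 3.7 ()
[0.514, 0.0, 0.0] -0.0 rows>=2 -> [ 527. -177.   48.] 3.7 ()
[-0.0, 0.0, 0.014] -0.0 rows>=1 -> [ 527. -177.   46.] 3.7 ()
```

View pics/w1.png

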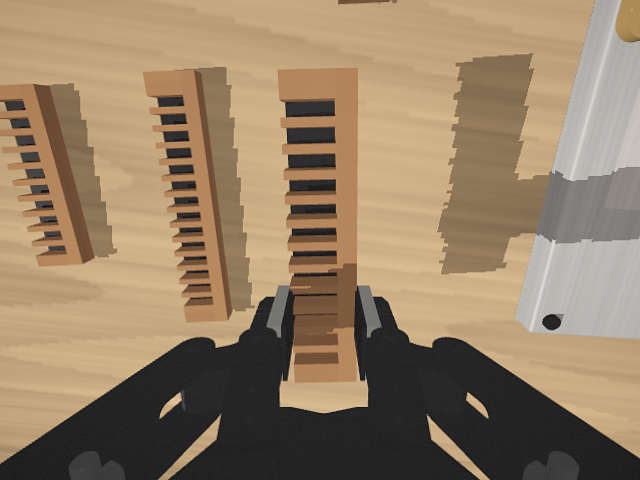

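Call:
{"method": "send_rows", "body": {
  "offset": [
    [-0.055,0.77,0.03],
    [-0.055,0.77,0.03],
    [-0.055,0.77,0.03],
    [-0.055,0.77,0.03]
  ],
  "twist": [
    [0,0,0.007],
    [0,0,0.007],
    [0,0,0.007],
    [0,0,0.007]
  ]
}}

```text
time_s: 5.82
ee_pos: [433.5, 45.3, 95.0]
orientation: [0.999, 0.053, -0.001, 0.001]
ft_force: [0.1, -1.1, -0.0]
gripper_width: 0.308
gripper_force: 59.0
```

Call:
{"method": "send_rows", "body": {
  "offset": [
    [-0.038,0.77,0.03],
    [-0.038,0.77,0.03],
    [-0.038,0.77,0.03],
    [-0.038,0.77,0.03]
  ],
  "twist": [
    [0,0,0.007],
    [0,0,0.007],
    [0,0,0.007],
    [0,0,0.007]
  ]
}}

```text
time_s: 6.15
ee_pos: [442.2, -70.1, 90.8]
orientation: [0.999, 0.042, 0.0, 0.001]
ft_force: [0.8, 0.1, 0.0]
gripper_width: 0.306
gripper_force: 59.1
```

Call:
{"method": "send_rows", "body": {
  "offset": [
    [-0.02,0.77,0.03],
    [-0.02,0.77,0.03],
    [-0.02,0.77,0.03],
    [-0.02,0.77,0.03],
    [-0.02,0.77,0.03]
  ],
  "twist": [
    [0,0,0.007],
    [0,0,0.007],
    [0,0,0.007],
    [0,0,0.007],
    [0,0,0.007]
  ]
}}

```text
time_s: 6.57
ee_pos: [448.2, -181.8, 86.3]
orientation: [1.0, 0.031, -0.001, -0.001]
ft_force: [0.4, -0.1, -1.1]
gripper_width: 0.303
gripper_force: 59.2
```

```bash
python3 s2.py -87 48; python3 - <<'E'
from h import *
c=capture("wrist"); save(c,"w2")
for l in ["station_a","stop"]:
    print(l,[(round(d["p"],2),toworld(c,d["at"]).round(0).tolist()) for d in pinpoint("wrist",l) if d["p"]>.2])
E
```

```text
t 6.6 at [ 448.2 -181.8   86.3] yaw 3.6 q [-0.47  0.39  1.91  0.    0.85  1.04] f [ 0.4 -0.1 -1.1] w 25.8
[0.014, 0.001, -0.025] -0.0008 rows>=1 -> [ 450. -182.   90.] 3.7 ()
[0.0, 0.0, 0.267] -0.0 rows>=2 -> [ 450. -182.   50.] 3.7 ()
[0.513, 0.0, -0.0] -0.0 rows>=2 -> [ 527. -177.   50.] 3.7 ()
[0.0, 0.0, 0.013] -0.0 rows>=1 -> [ 527. -177.   48.] 3.7 ()
station_a [(0.61, [557.0, -116.0, 17.0]), (0.61, [560.0, -173.0, 18.0])]
stop []
```

Call:
{"method": "send_rows", "body": {
  "offset": [
    [0.014,0,0.12],
    [0.014,0,0.242],
    [0.014,0,0.242],
    [0.014,0,0.242]
  ],
  "twist": [
    [0,0,0],
    [0,0,0],
    [0,0,0],
    [0,0,0]
  ]
}}

```text
time_s: 7.05
ee_pos: [449.3, -179.1, 50.3]
orientation: [0.999, 0.034, -0.002, -0.001]
ft_force: [0.5, 0.1, 0.0]
gripper_width: 0.304
gripper_force: 59.2
```

Call:
{"method": "send_rows", "body": {
  "offset": [
    [0.13,0,0],
    [0.26,0,0],
    [0.39,0,0],
    [0.513,0,0],
    [0.513,0,0]
  ],
  "twist": [
    [0,0,0],
    [0,0,0],
    [0,0,0],
    [0,0,0],
    [0,0,0]
  ]
}}

```text
time_s: 7.47
ee_pos: [530.5, -175.7, 52.1]
orientation: [0.999, 0.034, 0.002, 0.001]
ft_force: [-0.2, 1.3, -0.7]
gripper_width: 0.306
gripper_force: 59.7
```

Call:
{"method": "send_rows", "body": {
  "offset": [
    [0,0,0],
    [0,0,0.013],
    [0,0,0.013],
    [0,0,0.013]
  ],
  "twist": [
    [0,0,0],
    [0,0,0],
    [0,0,0],
    [0,0,0]
  ]
}}

```text
time_s: 7.8
ee_pos: [526.7, -175.8, 49.4]
orientation: [0.999, 0.033, 0.0, -0.0]
ft_force: [-0.4, 1.8, 1.8]
gripper_width: 0.303
gripper_force: 59.9
```

```bash
python3 - <<'E'
from plan import *
plan([])
c=capture("wrist"); save(c,"w3")
E
```

```text
t 7.8 at [ 526.7 -175.8   49.4] yaw 3.7 q [-0.4   0.51  1.79  0.    0.84  1.11] f [-0.4  1.8  1.8] w 25.8
```

View pics/w3.png

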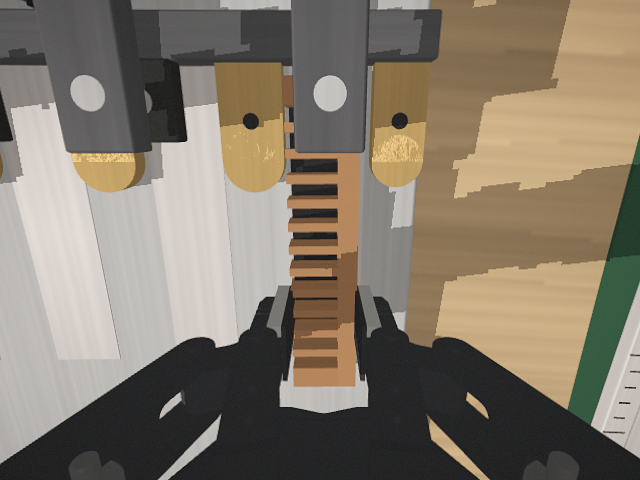

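Call:
{"method": "send_rows", "body": {
  "offset": [
    [0,0,0],
    [0,0,0],
    [0,0,0],
    [0,0,-0.35],
    [0,0,-0.7]
  ],
  "twist": [
    [0,0,0],
    [0,0,0],
    [0,0,0],
    [0,0,0],
    [0,0,0]
  ],
  "fingers": 0.47
}}

```text
time_s: 8.27
ee_pos: [524.6, -175.2, 129.9]
orientation: [0.999, 0.032, -0.004, -0.002]
ft_force: [1.4, -0.3, -1.0]
gripper_width: 0.474
gripper_force: 0.0
```

Call:
{"method": "send_rows", "body": {
  "offset": [
    [0,0,0],
    [0,0,0]
  ],
  "twist": [
    [0,0,0],
    [0,0,0]
  ]
}}

```text
time_s: 8.43
ee_pos: [529.3, -177.0, 134.9]
orientation: [0.999, 0.033, 0.003, 0.001]
ft_force: [-1.0, 0.1, 0.1]
gripper_width: 0.469
gripper_force: 0.0
```

```bash
cat > s1.py <<'E'
from plan import *
X,Y,A=map(float,sys.argv[1:4])
x,y=comb(X,Y,A)
plan([(x,y,100,A),(x,y,28.5,A)])
E
python3 s1.py 639 241 9.2; python3 - <<'E'
from h import *
c=capture("top")
for d in silhouettes("top","comb12_a"):
    m=d["region"]; v,u=np.nonzero(m); P=onplane(c,np.c_[u,v],12); print(round(d["p"],2),P.mean(0).round(0), cv2.minAreaRect(P[:,:2].astype(np.float32)))
E
```

```text
t 8.4 at [ 529.3 -177.   134.9] yaw 3.7 q [-0.4   0.4   1.71 -0.    1.03  1.11] f [-1.   0.1  0.1] w 39.9
[0.237, -0.905, 0.078] -0.0101 rows>=4 -> [556. -39. 123.] 5.6 ()
[0.266, -0.897, 0.078] -0.0101 rows>=4 -> [583.  99. 112.] 7.4 ()
[0.294, -0.888, 0.078] -0.0101 rows>=4 -> [609. 236. 100.] 9.2 ()
[0.001, 0.001, 0.476] -0.0001 rows>=2 -> [609. 236.  28.] 9.2 ()
0.66 [459. 415.  12.] ((458.6030578613281, 415.8301696777344), (30.91493797302246, 129.92413330078125), 86.91685485839844)
0.62 [640. 337.  12.] ((639.019775390625, 337.21881103515625), (129.41806030273438, 28.269075393676758), 14.240839958190918)
0.57 [639. 241.  12.] ((639.7025756835938, 241.33963012695312), (132.43234252929688, 32.19209671020508), 9.754871368408203)
0.29 [453. 340.  12.] ((452.9493408203125, 340.471435546875), (105.97040557861328, 29.422269821166992), 10.962089538574219)
```

Call:
{"method": "send_rows", "body": {
  "offset": [
    [0.24,-0.9,0],
    [0.24,-0.9,0],
    [0.24,-0.9,0],
    [0.24,-0.9,0]
  ],
  "twist": [
    [0,0,-0.01],
    [0,0,-0.01],
    [0,0,-0.01],
    [0,0,-0.01]
  ],
  "fingers": 0.6
}}

```text
time_s: 8.87
ee_pos: [553.2, -34.6, 130.3]
orientation: [0.999, 0.049, -0.002, -0.002]
ft_force: [-0.3, 0.6, 0.1]
gripper_width: 0.596
gripper_force: 0.0
```

Call:
{"method": "send_rows", "body": {
  "offset": [
    [0.265,-0.9,0],
    [0.265,-0.9,0],
    [0.265,-0.9,0],
    [0.265,-0.9,0]
  ],
  "twist": [
    [0,0,-0.01],
    [0,0,-0.01],
    [0,0,-0.01],
    [0,0,-0.01]
  ]
}}

```text
time_s: 9.2
ee_pos: [580.4, 103.9, 130.3]
orientation: [0.998, 0.065, -0.001, -0.001]
ft_force: [0.2, -0.9, 0.1]
gripper_width: 0.602
gripper_force: 0.0
```

Call:
{"method": "send_rows", "body": {
  "offset": [
    [0.295,-0.89,0.23],
    [0.295,-0.89,0.23],
    [0.295,-0.89,0.23],
    [0.295,-0.89,0.23],
    [0.295,-0.89,0.23]
  ],
  "twist": [
    [0,0,-0.01],
    [0,0,-0.01],
    [0,0,-0.01],
    [0,0,-0.01],
    [0,0,-0.01]
  ]
}}

```text
time_s: 9.62
ee_pos: [606.4, 241.5, 94.0]
orientation: [0.997, 0.082, -0.002, -0.0]
ft_force: [-0.1, -0.3, 0.2]
gripper_width: 0.604
gripper_force: 0.0
```

Call:
{"method": "send_rows", "body": {
  "offset": [
    [0,0,0],
    [0,0,0],
    [0,0,0]
  ],
  "twist": [
    [0,0,0],
    [0,0,0],
    [0,0,0]
  ]
}}

```text
time_s: 9.87
ee_pos: [607.0, 235.7, 97.2]
orientation: [0.997, 0.079, -0.001, 0.0]
ft_force: [0.2, -0.3, 0.4]
gripper_width: 0.598
gripper_force: 0.0
```

```bash
python3 s1.py 639 241 9.2
```

```text
t 9.9 at [607.  235.7  97.2] yaw 9.1 q [ 0.31  0.55  1.53 -0.    1.06  1.72] f [ 0.2 -0.3  0.4] w 50.8
[0.016, -0.001, -0.019] -0.0007 rows>=1 -> [609. 236. 100.] 9.2 ()
[-0.0, -0.0, 0.477] 0.0 rows>=2 -> [609. 236.  28.] 9.2 ()
```

Down (0.458), grip, lift, and travel.

Call:
{"method": "send_rows", "body": {
  "offset": [
    [0.016,0,0.2],
    [0.016,0,0.36],
    [0.016,0,0.458],
    [0.016,0,0.458],
    [0.016,0,0.458]
  ],
  "twist": [
    [0,0,0],
    [0,0,0],
    [0,0,0],
    [0,0,0],
    [0,0,0]
  ]
}}

```text
time_s: 10.28
ee_pos: [609.6, 236.0, 28.7]
orientation: [0.997, 0.079, -0.001, 0.0]
ft_force: [-0.5, 0.3, 0.6]
gripper_width: 0.598
gripper_force: 0.0
```

Call:
{"method": "send_rows", "body": {
  "offset": [
    [0,0,0],
    [0,0,0],
    [0,0,0],
    [0,0,0],
    [0,0,0]
  ],
  "twist": [
    [0,0,0],
    [0,0,0],
    [0,0,0],
    [0,0,0],
    [0,0,0]
  ],
  "fingers": 0
}}

```text
time_s: 10.7
ee_pos: [611.5, 237.7, 31.2]
orientation: [0.997, 0.08, 0.002, -0.0]
ft_force: [-0.4, -0.5, 6.6]
gripper_width: 0.303
gripper_force: 59.7
```

Call:
{"method": "send_rows", "body": {
  "offset": [
    [0,0,-0.1],
    [0,0,-0.3],
    [0,0,-0.5],
    [0,0,-0.6],
    [0,0,-0.6]
  ],
  "twist": [
    [0,0,0],
    [0,0,0],
    [0,0,0],
    [0,0,0],
    [0,0,0]
  ]
}}

```text
time_s: 11.12
ee_pos: [613.2, 238.8, 124.3]
orientation: [0.997, 0.08, 0.005, -0.001]
ft_force: [0.8, 0.0, -0.2]
gripper_width: 0.302
gripper_force: 59.1
```

```bash
python3 s2.py -29 49
```

```text
t 11.1 at [613.2 238.8 124.3] yaw 9.2 q [0.31 0.53 1.49 0.   1.11 1.72] f [ 0.8  0.  -0.2] w 25.7
[-0.494, 0.737, 0.076] 0.0101 rows>=4 -> [558. 118. 113.] 7.3 ()
[-0.47, 0.752, 0.076] 0.0101 rows>=4 -> [502.  -3. 102.] 5.5 ()
[-0.446, 0.767, 0.076] 0.0101 rows>=4 -> [ 447. -124.   90.] 3.7 ()
[0.0, -0.0, 0.261] -0.0 rows>=1 -> [ 447. -124.   51.] 3.7 ()
[0.514, -0.0, -0.0] -0.0 rows>=2 -> [ 523. -119.   51.] 3.7 ()
[-0.0, -0.0, 0.013] -0.0 rows>=1 -> [ 523. -119.   49.] 3.7 ()
```

Call:
{"method": "send_rows", "body": {
  "offset": [
    [-0.5,0.735,0.06],
    [-0.5,0.735,0.06],
    [-0.5,0.735,0.06],
    [-0.5,0.735,0.06]
  ],
  "twist": [
    [0,0,0.01],
    [0,0,0.01],
    [0,0,0.01],
    [0,0,0.01]
  ]
}}

```text
time_s: 11.45
ee_pos: [547.9, 112.3, 108.5]
orientation: [0.998, 0.063, -0.004, 0.001]
ft_force: [-1.5, -0.1, -0.1]
gripper_width: 0.299
gripper_force: 59.2
```

Call:
{"method": "send_rows", "body": {
  "offset": [
    [-0.475,0.75,0.06],
    [-0.475,0.75,0.06],
    [-0.475,0.75,0.06],
    [-0.475,0.75,0.06]
  ],
  "twist": [
    [0,0,0.01],
    [0,0,0.01],
    [0,0,0.01],
    [0,0,0.01]
  ]
}}

```text
time_s: 11.78
ee_pos: [491.9, -3.6, 99.8]
orientation: [0.999, 0.048, -0.004, -0.003]
ft_force: [-2.8, 19.5, 0.0]
gripper_width: 0.302
gripper_force: 88.6
```

Call:
{"method": "send_rows", "body": {
  "offset": [
    [-0.45,0.765,0.06],
    [-0.45,0.765,0.06],
    [-0.45,0.765,0.06],
    [-0.45,0.765,0.06],
    [-0.45,0.765,0.06]
  ],
  "twist": [
    [0,0,0.01],
    [0,0,0.01],
    [0,0,0.01],
    [0,0,0.01],
    [0,0,0.01]
  ]
}}

```text
time_s: 12.2
ee_pos: [439.8, -126.3, 91.6]
orientation: [1.0, 0.03, -0.001, -0.0]
ft_force: [-0.1, 0.8, -0.4]
gripper_width: 0.283
gripper_force: 80.2
```

Call:
{"method": "send_rows", "body": {
  "offset": [
    [0,0,0],
    [0,0,0],
    [0,0,0]
  ],
  "twist": [
    [0,0,0],
    [0,0,0],
    [0,0,0]
  ]
}}

```text
time_s: 12.45
ee_pos: [442.0, -123.4, 92.2]
orientation: [0.999, 0.033, 0.0, -0.0]
ft_force: [-0.1, -0.6, -0.3]
gripper_width: 0.286
gripper_force: 80.2
```

```bash
python3 s2.py -29 50.5;  python3 - <<'E'
from h import *
c=capture("scene")
W=cloud(c)
g=(W[...,0]>380)&(W[...,0]<600)&(W[...,1]>-200)&(W[...,1]<-150)&(W[...,2]>26)&(W[...,2]<40)
print("comb d top z",np.percentile(W[g][:,2],[5,50,95]), W[g].min(0)[:2],W[g].max(0)[:2])
print(read_state()["ee_pos"])
E
```

```text
t 12.4 at [ 442.  -123.4   92.2] yaw 3.8 q [-0.36  0.35  1.96  0.    0.83  1.14] f [-0.1 -0.6 -0.3] w 24.3
[0.03, 0.006, 0.014] 0.0007 rows>=1 -> [ 447. -124.   90.] 3.7 ()
[0.0, -0.0, 0.25] 0.0 rows>=1 -> [ 447. -124.   53.] 3.7 ()
[0.513, -0.0, 0.0] 0.0 rows>=2 -> [ 523. -119.   53.] 3.7 ()
[0.0, -0.0, 0.014] 0.0 rows>=1 -> [ 523. -119.   50.] 3.7 ()
comb d top z [26.96424522 31.21382578 34.18364417] [ 489.60400561 -193.10544663] [ 596.16581324 -152.50982325]
[ 442.01344775 -123.37839979   92.16698893]
```

```bash
python3 - <<'E'
from h import *
c=capture("wrist"); save(c,"w4")
c=capture("top"); W=cloud(c)
for n in ["jig","stop","lever_grip"]:
    print(n,[(round(d["p"],2),toworld(c,d["at"]).round(0).tolist()) for d in pinpoint("top",n) if d["p"]>.3])
E
```

```text
jig [(0.73, [556.0, -86.0, -3.0])]
stop []
lever_grip [(0.65, [648.0, -82.0, 107.0])]
```

View pics/w4.png

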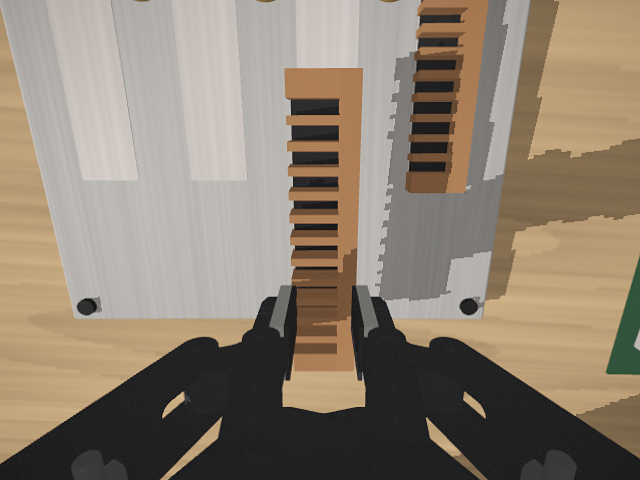

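```bash
cat > s2.py <<'E'
from plan import *
sy,z0,tx=map(float,sys.argv[1:4])
p=J(-115,sy); q=J(tx,sy)
plan([(*p,z0+2,JY),(*q,z0+2,JY),(*q,z0,JY)])
E
python3 s2.py -29 50.5 -37
```

```text
t 12.8 at [ 441.6 -123.9   92.2] yaw 3.8 q [-0.37  0.35  1.96  0.    0.83  1.14] f [-0.2  0.2  0.8] w 24.3
[0.0, 0.002, 0.264] 0.0006 rows>=1 -> [ 442. -124.   53.] 3.7 ()
[0.52, 0.0, 0.0] 0.0 rows>=2 -> [ 519. -119.   53.] 3.7 ()
[0.0, 0.0, 0.014] 0.0 rows>=1 -> [ 519. -119.   50.] 3.7 ()
```

Call:
{"method": "send_rows", "body": {
  "offset": [
    [0,0.002,0.13],
    [0,0.002,0.2],
    [0,0.002,0.264],
    [0,0.002,0.264],
    [0,0.002,0.264]
  ],
  "twist": [
    [0,0,0],
    [0,0,0],
    [0,0,0],
    [0,0,0],
    [0,0,0]
  ]
}}

```text
time_s: 13.17
ee_pos: [441.0, -124.6, 52.2]
orientation: [0.999, 0.033, -0.001, -0.0]
ft_force: [-0.8, -0.0, 0.0]
gripper_width: 0.284
gripper_force: 109.4
```

Call:
{"method": "send_rows", "body": {
  "offset": [
    [0.12,0,0],
    [0.24,0,0],
    [0.35,0,0],
    [0.44,0,0],
    [0.52,0,0]
  ],
  "twist": [
    [0,0,0],
    [0,0,0],
    [0,0,0],
    [0,0,0],
    [0,0,0]
  ]
}}

```text
time_s: 13.58
ee_pos: [520.7, -119.8, 53.4]
orientation: [0.999, 0.033, 0.001, 0.0]
ft_force: [-0.3, 0.1, -0.2]
gripper_width: 0.291
gripper_force: 109.3
```

Call:
{"method": "send_rows", "body": {
  "offset": [
    [0,0,0],
    [0,0,0],
    [0,0,0.007],
    [0,0,0.014],
    [0,0,0.014]
  ],
  "twist": [
    [0,0,0],
    [0,0,0],
    [0,0,0],
    [0,0,0],
    [0,0,0]
  ]
}}

```text
time_s: 14.0
ee_pos: [517.8, -119.6, 50.2]
orientation: [0.999, 0.032, -0.001, -0.0]
ft_force: [0.5, -0.7, -0.5]
gripper_width: 0.288
gripper_force: 109.3
```

Call:
{"method": "send_rows", "body": {
  "offset": [
    [0,0,0],
    [0,0,0]
  ],
  "twist": [
    [0,0,0],
    [0,0,0]
  ]
}}

```text
time_s: 14.17
ee_pos: [518.6, -119.8, 50.4]
orientation: [0.999, 0.033, -0.0, -0.0]
ft_force: [-0.6, -1.1, -0.7]
gripper_width: 0.281
gripper_force: 109.3
```

```bash
python3 s2.py -29 48.5 -37
```

```text
t 14.2 at [ 518.6 -119.8   50.4] yaw 3.7 q [-0.31  0.49  1.84 -0.    0.81  1.2 ] f [-0.6 -1.1 -0.7] w 23.8
[-0.514, -0.003, -0.0] 0.0001 rows>=2 -> [ 442. -124.   50.] 3.7 ()
[0.52, -0.0, -0.0] 0.0 rows>=2 -> [ 519. -119.   50.] 3.7 ()
[-0.0, -0.0, 0.013] 0.0 rows>=1 -> [ 519. -119.   48.] 3.7 ()
```

Call:
{"method": "send_rows", "body": {
  "offset": [
    [0,0,0.007],
    [0,0,0.013],
    [0,0,0.013],
    [0,0,0.013]
  ],
  "twist": [
    [0,0,0],
    [0,0,0],
    [0,0,0],
    [0,0,0]
  ]
}}

```text
time_s: 14.5
ee_pos: [519.1, -119.8, 48.9]
orientation: [0.999, 0.033, 0.0, 0.0]
ft_force: [-1.0, -0.6, 4.8]
gripper_width: 0.284
gripper_force: 110.0
```

Call:
{"method": "send_rows", "body": {
  "offset": [
    [0,0,0],
    [0,0,0],
    [0,0,0],
    [0,0,-0.3],
    [0,0,-0.7]
  ],
  "twist": [
    [0,0,0],
    [0,0,0],
    [0,0,0],
    [0,0,0],
    [0,0,0]
  ],
  "fingers": 0.47
}}

```text
time_s: 14.92
ee_pos: [516.6, -119.0, 129.4]
orientation: [0.999, 0.033, -0.004, -0.002]
ft_force: [1.3, 0.2, 0.0]
gripper_width: 0.472
gripper_force: 0.0
```

Call:
{"method": "send_rows", "body": {
  "offset": [
    [0,0,-0.1],
    [0,0,-0.1],
    [0,0,-0.1]
  ],
  "twist": [
    [0,0,0],
    [0,0,0],
    [0,0,0]
  ]
}}

```text
time_s: 15.17
ee_pos: [519.7, -119.9, 147.7]
orientation: [0.999, 0.033, 0.001, 0.0]
ft_force: [0.1, 0.5, -0.0]
gripper_width: 0.469
gripper_force: 0.0
```

```bash
cat > s1.py <<'E'
from plan import *
X,Y,A=map(float,sys.argv[1:4])
x,y=comb(X,Y,A)
plan([(x,y,150,A),(x,y,28.5,A)])
E
python3 s1.py 639 337.5 14.2; python3 - <<'E'
from h import *
c=capture("wrist"); save(c,"w5")
E
```

```text
t 15.2 at [ 519.7 -119.9  147.7] yaw 3.7 q [-0.31  0.36  1.74  0.    1.04  1.2 ] f [ 0.1  0.5 -0. ] w 39.8
[0.199, -0.739, -0.004] -0.0145 rows>=3 -> [542.  -7. 148.] 6.4 ()
[0.232, -0.729, -0.004] -0.0145 rows>=3 -> [565. 105. 149.] 9.0 ()
[0.265, -0.718, -0.004] -0.0145 rows>=3 -> [587. 218. 149.] 11.6 ()
[0.298, -0.705, -0.004] -0.0145 rows>=3 -> [610. 330. 150.] 14.2 ()
[0.0, 0.001, 0.811] -0.0001 rows>=4 -> [610. 330.  28.] 14.2 ()
```

View pics/w5.png

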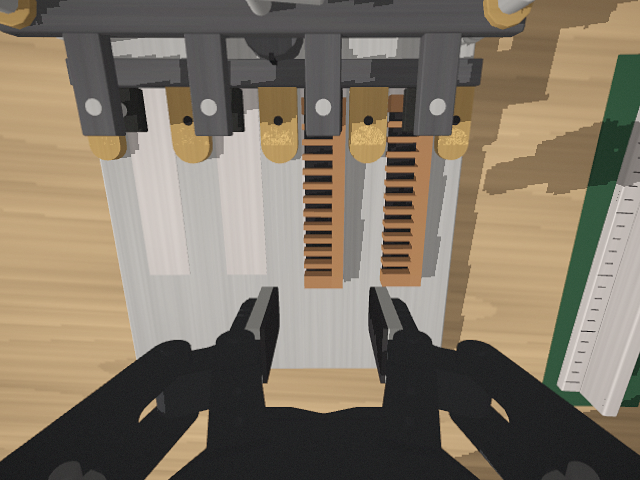

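Call:
{"method": "send_rows", "body": {
  "offset": [
    [0.2,-0.74,0],
    [0.2,-0.74,0],
    [0.2,-0.74,0],
    [0.2,-0.74,0]
  ],
  "twist": [
    [0,0,-0.0145],
    [0,0,-0.0145],
    [0,0,-0.0145],
    [0,0,-0.0145]
  ],
  "fingers": 0.6
}}

```text
time_s: 15.55
ee_pos: [541.2, -2.1, 144.7]
orientation: [0.998, 0.057, -0.002, -0.002]
ft_force: [0.5, -0.3, -0.1]
gripper_width: 0.601
gripper_force: 0.0
```

Call:
{"method": "send_rows", "body": {
  "offset": [
    [0.232,-0.73,0],
    [0.232,-0.73,0],
    [0.232,-0.73,0],
    [0.232,-0.73,0]
  ],
  "twist": [
    [0,0,-0.0145],
    [0,0,-0.0145],
    [0,0,-0.0145],
    [0,0,-0.0145]
  ]
}}

```text
time_s: 15.88
ee_pos: [564.5, 110.3, 144.9]
orientation: [0.997, 0.08, -0.001, -0.001]
ft_force: [1.0, -1.0, 0.4]
gripper_width: 0.598
gripper_force: 0.0
```

Call:
{"method": "send_rows", "body": {
  "offset": [
    [0.265,-0.72,0],
    [0.265,-0.72,0],
    [0.265,-0.72,0],
    [0.265,-0.72,0]
  ],
  "twist": [
    [0,0,-0.0145],
    [0,0,-0.0145],
    [0,0,-0.0145],
    [0,0,-0.0145]
  ]
}}

```text
time_s: 16.22
ee_pos: [587.5, 223.1, 145.0]
orientation: [0.995, 0.103, -0.0, -0.001]
ft_force: [1.1, -0.8, -0.1]
gripper_width: 0.599
gripper_force: 0.0
```

Call:
{"method": "send_rows", "body": {
  "offset": [
    [0.3,-0.705,0.3],
    [0.3,-0.705,0.3],
    [0.3,-0.705,0.3],
    [0.3,-0.705,0.3],
    [0.3,-0.705,0.3]
  ],
  "twist": [
    [0,0,-0.0145],
    [0,0,-0.0145],
    [0,0,-0.0145],
    [0,0,-0.0145],
    [0,0,-0.0145]
  ]
}}

```text
time_s: 16.63
ee_pos: [608.1, 331.0, 98.2]
orientation: [0.992, 0.125, -0.003, 0.001]
ft_force: [-0.2, -1.8, 0.5]
gripper_width: 0.601
gripper_force: 0.0
```

Call:
{"method": "send_rows", "body": {
  "offset": [
    [0,0,0],
    [0,0,0],
    [0,0,0]
  ],
  "twist": [
    [0,0,0],
    [0,0,0],
    [0,0,0]
  ]
}}

```text
time_s: 16.88
ee_pos: [609.6, 329.2, 102.2]
orientation: [0.992, 0.123, -0.0, 0.0]
ft_force: [-0.6, -0.6, -0.0]
gripper_width: 0.601
gripper_force: 0.0
```

```bash
python3 s1.py 639 337.5 14.2
```

```text
t 16.9 at [609.6 329.2 102.2] yaw 14.1 q [ 0.43  0.6   1.42 -0.    1.12  1.76] f [-0.6 -0.6 -0. ] w 51.1
[0.003, -0.006, -0.319] -0.0006 rows>=2 -> [610. 330. 150.] 14.2 ()
[0.0, 0.0, 0.81] -0.0 rows>=4 -> [610. 330.  29.] 14.2 ()
```

Call:
{"method": "send_rows", "body": {
  "offset": [
    [0.003,-0.006,0.2],
    [0.003,-0.006,0.39],
    [0.003,-0.006,0.491],
    [0.003,-0.006,0.491],
    [0.003,-0.006,0.491]
  ],
  "twist": [
    [0,0,0],
    [0,0,0],
    [0,0,0],
    [0,0,0],
    [0,0,0]
  ]
}}

```text
time_s: 17.3
ee_pos: [609.5, 330.7, 28.0]
orientation: [0.992, 0.123, -0.001, 0.0]
ft_force: [0.7, 0.8, 1.2]
gripper_width: 0.599
gripper_force: 0.0
```

Call:
{"method": "send_rows", "body": {
  "offset": [
    [0,0,0],
    [0,0,0],
    [0,0,0],
    [0,0,0],
    [0,0,0]
  ],
  "twist": [
    [0,0,0],
    [0,0,0],
    [0,0,0],
    [0,0,0],
    [0,0,0]
  ],
  "fingers": 0
}}

```text
time_s: 17.72
ee_pos: [611.4, 332.5, 30.7]
orientation: [0.992, 0.123, 0.002, -0.0]
ft_force: [-0.5, -1.3, 6.8]
gripper_width: 0.303
gripper_force: 59.7
```

Call:
{"method": "send_rows", "body": {
  "offset": [
    [0,0,-0.1],
    [0,0,-0.3],
    [0,0,-0.5],
    [0,0,-0.75],
    [0,0,-0.8]
  ],
  "twist": [
    [0,0,0],
    [0,0,0],
    [0,0,0],
    [0,0,0],
    [0,0,0]
  ]
}}

```text
time_s: 18.13
ee_pos: [613.2, 333.9, 155.8]
orientation: [0.992, 0.124, 0.006, -0.002]
ft_force: [1.6, 0.6, 1.0]
gripper_width: 0.305
gripper_force: 59.0
```

Call:
{"method": "send_rows", "body": {
  "offset": [
    [0,0,0],
    [0,0,0]
  ],
  "twist": [
    [0,0,0],
    [0,0,0]
  ]
}}

```text
time_s: 18.3
ee_pos: [609.9, 332.3, 149.1]
orientation: [0.992, 0.124, 0.001, -0.0]
ft_force: [0.1, -0.1, -1.4]
gripper_width: 0.306
gripper_force: 59.0
```

```bash
cat > s3.py <<'E'
from plan import *
sy=float(sys.argv[1]); p=J(-125,sy)
plan([(480,210,140,8),(*p,120,JY)])
E
python3 s3.py 29
```

```text
t 18.3 at [609.9 332.3 149.1] yaw 14.2 q [0.44 0.55 1.37 0.   1.21 1.76] f [ 0.1 -0.1 -1.4] w 26.0
[-0.52, 0.289, 0.03] 0.0172 rows>=3 -> [545. 271. 145.] 11.1 ()
[-0.503, 0.317, 0.03] 0.0172 rows>=3 -> [480. 210. 140.] 8.0 ()
[-0.3, 0.89, 0.067] 0.0119 rows>=4 -> [454.  71. 130.] 5.9 ()
[-0.267, 0.901, 0.067] 0.0119 rows>=4 -> [428. -67. 120.] 3.7 ()
```

Call:
{"method": "send_rows", "body": {
  "offset": [
    [-0.52,0.29,0.03],
    [-0.52,0.29,0.03],
    [-0.52,0.29,0.03],
    [-0.52,0.29,0.03]
  ],
  "twist": [
    [0,0,0.017],
    [0,0,0.017],
    [0,0,0.017],
    [0,0,0.017]
  ]
}}

```text
time_s: 18.63
ee_pos: [538.8, 267.4, 140.3]
orientation: [0.995, 0.096, -0.005, 0.002]
ft_force: [0.9, -0.3, -0.4]
gripper_width: 0.301
gripper_force: 59.1
```

Call:
{"method": "send_rows", "body": {
  "offset": [
    [-0.503,0.317,0.03],
    [-0.503,0.317,0.03],
    [-0.503,0.317,0.03],
    [-0.503,0.317,0.03]
  ],
  "twist": [
    [0,0,0.017],
    [0,0,0.017],
    [0,0,0.017],
    [0,0,0.017]
  ]
}}

```text
time_s: 18.97
ee_pos: [475.9, 207.6, 137.3]
orientation: [0.998, 0.07, -0.003, 0.001]
ft_force: [0.9, 0.9, -0.5]
gripper_width: 0.302
gripper_force: 59.1
```

Call:
{"method": "send_rows", "body": {
  "offset": [
    [-0.3,0.89,0.067],
    [-0.3,0.89,0.067],
    [-0.3,0.89,0.067],
    [-0.3,0.89,0.067],
    [-0.3,0.89,0.067]
  ],
  "twist": [
    [0,0,0.012],
    [0,0,0.012],
    [0,0,0.012],
    [0,0,0.012],
    [0,0,0.012]
  ]
}}

```text
time_s: 19.38
ee_pos: [454.5, 68.7, 128.4]
orientation: [0.999, 0.05, -0.001, 0.0]
ft_force: [-0.2, 0.7, -0.6]
gripper_width: 0.304
gripper_force: 59.2
```

Call:
{"method": "send_rows", "body": {
  "offset": [
    [-0.267,0.9,0.067],
    [-0.267,0.9,0.067],
    [-0.267,0.9,0.067],
    [-0.267,0.9,0.067],
    [-0.267,0.9,0.067]
  ],
  "twist": [
    [0,0,0.012],
    [0,0,0.012],
    [0,0,0.012],
    [0,0,0.012],
    [0,0,0.012]
  ]
}}

```text
time_s: 19.8
ee_pos: [430.1, -69.8, 118.8]
orientation: [1.0, 0.031, 0.001, 0.0]
ft_force: [0.7, 0.7, 0.2]
gripper_width: 0.307
gripper_force: 59.3
```

Call:
{"method": "send_rows", "body": {
  "offset": [
    [0,0,0],
    [0,0,0],
    [0,0,0]
  ],
  "twist": [
    [0,0,0],
    [0,0,0],
    [0,0,0]
  ]
}}

```text
time_s: 20.05
ee_pos: [429.2, -66.1, 119.0]
orientation: [0.999, 0.033, 0.0, -0.0]
ft_force: [0.0, 0.3, -0.9]
gripper_width: 0.298
gripper_force: 59.3
```

```bash
python3 s2.py 29 48.5 -35
```

```text
t 20.1 at [429.2 -66.1 119. ] yaw 3.8 q [-0.25  0.28  1.98  0.    0.88  1.25] f [ 0.   0.3 -0.9] w 25.3
[0.057, 0.006, 0.457] 0.0007 rows>=2 -> [438. -66.  50.] 3.7 ()
[0.534, -0.0, -0.0] 0.0 rows>=3 -> [518. -61.  50.] 3.7 ()
[-0.0, -0.0, 0.013] 0.0 rows>=1 -> [518. -61.  49.] 3.7 ()
```

Call:
{"method": "send_rows", "body": {
  "offset": [
    [0.057,0.006,0.2],
    [0.057,0.006,0.35],
    [0.057,0.006,0.444],
    [0.057,0.006,0.444],
    [0.057,0.006,0.444]
  ],
  "twist": [
    [0,0,0],
    [0,0,0],
    [0,0,0],
    [0,0,0],
    [0,0,0]
  ]
}}

```text
time_s: 20.47
ee_pos: [436.6, -66.4, 52.0]
orientation: [0.999, 0.034, -0.001, -0.0]
ft_force: [-0.4, 0.0, 0.2]
gripper_width: 0.307
gripper_force: 66.9
```

Call:
{"method": "send_rows", "body": {
  "offset": [
    [0.12,0,0],
    [0.24,0,0],
    [0.35,0,0],
    [0.45,0,0],
    [0.534,0,0]
  ],
  "twist": [
    [0,0,0],
    [0,0,0],
    [0,0,0],
    [0,0,0],
    [0,0,0]
  ]
}}

```text
time_s: 20.88
ee_pos: [519.2, -61.8, 54.1]
orientation: [0.999, 0.033, 0.002, 0.0]
ft_force: [0.5, -0.3, -0.5]
gripper_width: 0.3
gripper_force: 66.9
```

Call:
{"method": "send_rows", "body": {
  "offset": [
    [0,0,0],
    [0,0,0],
    [0,0,0.01],
    [0,0,0.02],
    [0,0,0.02]
  ],
  "twist": [
    [0,0,0],
    [0,0,0],
    [0,0,0],
    [0,0,0],
    [0,0,0]
  ]
}}

```text
time_s: 21.3
ee_pos: [515.3, -62.2, 49.3]
orientation: [0.999, 0.033, -0.001, -0.0]
ft_force: [-0.9, -0.4, -0.4]
gripper_width: 0.305
gripper_force: 66.9
```

Call:
{"method": "send_rows", "body": {
  "offset": [
    [0,0,0],
    [0,0,0]
  ],
  "twist": [
    [0,0,0],
    [0,0,0]
  ]
}}

```text
time_s: 21.47
ee_pos: [516.1, -62.4, 49.4]
orientation: [0.999, 0.033, -0.0, -0.0]
ft_force: [-0.6, -0.5, 0.5]
gripper_width: 0.303
gripper_force: 66.9
```

Call:
{"method": "send_rows", "body": {
  "offset": [
    [0,0,0.005],
    [0,0,0.01],
    [0,0,0.01],
    [0,0,0.01]
  ],
  "twist": [
    [0,0,0],
    [0,0,0],
    [0,0,0],
    [0,0,0]
  ]
}}

```text
time_s: 21.8
ee_pos: [516.6, -62.5, 48.6]
orientation: [0.999, 0.033, 0.0, 0.0]
ft_force: [-2.9, -0.3, 5.8]
gripper_width: 0.301
gripper_force: 67.6
```

Call:
{"method": "send_rows", "body": {
  "offset": [
    [0,0,0],
    [0,0,0],
    [0,0,0],
    [0,0,-0.3],
    [0,0,-0.7]
  ],
  "twist": [
    [0,0,0],
    [0,0,0],
    [0,0,0],
    [0,0,0],
    [0,0,0]
  ],
  "fingers": 0.47
}}

```text
time_s: 22.22
ee_pos: [514.1, -61.9, 129.0]
orientation: [0.999, 0.033, -0.005, -0.001]
ft_force: [1.6, -0.3, -1.1]
gripper_width: 0.471
gripper_force: 0.0
```

Call:
{"method": "send_rows", "body": {
  "offset": [
    [0,0,0],
    [0,0,0],
    [0,0,0]
  ],
  "twist": [
    [0,0,0],
    [0,0,0],
    [0,0,0]
  ]
}}

```text
time_s: 22.47
ee_pos: [516.4, -62.3, 131.3]
orientation: [0.999, 0.033, 0.0, 0.0]
ft_force: [-1.5, 1.0, -0.6]
gripper_width: 0.47
gripper_force: 0.0
```

```bash
python3 s1.py 458.2 415.6 -3.6
```

```text
t 22.5 at [516.4 -62.3 131.3] yaw 3.7 q [-0.2   0.36  1.79 -0.    0.99  1.3 ] f [-1.5  1.  -0.6] w 39.9
[-0.094, -0.808, -0.031] 0.0102 rows>=4 -> [494.  58. 136.] 1.9 ()
[-0.12, -0.804, -0.031] 0.0102 rows>=4 -> [472. 178. 141.] 0.1 ()
[-0.146, -0.8, -0.031] 0.0102 rows>=4 -> [450. 298. 145.] -1.8 ()
[-0.171, -0.795, -0.031] 0.0102 rows>=4 -> [428. 418. 150.] -3.6 ()
[-0.001, 0.001, 0.81] 0.0 rows>=4 -> [428. 417.  28.] -3.6 ()
```

Call:
{"method": "send_rows", "body": {
  "offset": [
    [-0.094,-0.81,-0.03],
    [-0.094,-0.81,-0.03],
    [-0.094,-0.81,-0.03],
    [-0.094,-0.81,-0.03]
  ],
  "twist": [
    [0,0,0.01],
    [0,0,0.01],
    [0,0,0.01],
    [0,0,0.01]
  ],
  "fingers": 0.6
}}

```text
time_s: 22.8
ee_pos: [491.1, 63.3, 134.1]
orientation: [1.0, 0.019, -0.003, -0.001]
ft_force: [-0.1, -1.3, -0.5]
gripper_width: 0.598
gripper_force: 0.0
```

Call:
{"method": "send_rows", "body": {
  "offset": [
    [-0.12,-0.805,-0.03],
    [-0.12,-0.805,-0.03],
    [-0.12,-0.805,-0.03],
    [-0.12,-0.805,-0.03]
  ],
  "twist": [
    [0,0,0.01],
    [0,0,0.01],
    [0,0,0.01],
    [0,0,0.01]
  ]
}}

```text
time_s: 23.13
ee_pos: [470.5, 183.2, 139.0]
orientation: [1.0, 0.004, -0.001, -0.001]
ft_force: [-0.0, -0.5, -0.2]
gripper_width: 0.603
gripper_force: 0.0
```

Call:
{"method": "send_rows", "body": {
  "offset": [
    [-0.146,-0.8,0],
    [-0.146,-0.8,0],
    [-0.146,-0.8,0],
    [-0.146,-0.8,0]
  ],
  "twist": [
    [0,0,0.01],
    [0,0,0.01],
    [0,0,0.01],
    [0,0,0.01]
  ]
}}

```text
time_s: 23.47
ee_pos: [449.4, 303.2, 139.0]
orientation: [1.0, -0.012, -0.001, -0.001]
ft_force: [1.1, -0.2, 0.4]
gripper_width: 0.603
gripper_force: 0.0
```

Call:
{"method": "send_rows", "body": {
  "offset": [
    [-0.17,-0.795,0.25],
    [-0.17,-0.795,0.25],
    [-0.17,-0.795,0.25],
    [-0.17,-0.795,0.25],
    [-0.17,-0.795,0.25]
  ],
  "twist": [
    [0,0,0.01],
    [0,0,0.01],
    [0,0,0.01],
    [0,0,0.01],
    [0,0,0.01]
  ]
}}

```text
time_s: 23.88
ee_pos: [427.1, 418.2, 100.1]
orientation: [1.0, -0.028, -0.002, 0.002]
ft_force: [0.1, -0.9, -0.1]
gripper_width: 0.598
gripper_force: 0.0
```

Call:
{"method": "send_rows", "body": {
  "offset": [
    [0,0,0],
    [0,0,0],
    [0,0,0]
  ],
  "twist": [
    [0,0,0],
    [0,0,0],
    [0,0,0]
  ]
}}

```text
time_s: 24.13
ee_pos: [428.8, 416.0, 102.9]
orientation: [1.0, -0.031, -0.0, 0.0]
ft_force: [-0.2, 0.1, -0.2]
gripper_width: 0.597
gripper_force: 0.0
```

```bash
python3 s1.py 458.2 415.6 -3.6
```

```text
t 24.1 at [428.8 416.  102.9] yaw -3.6 q [ 0.7   0.49  1.65 -0.    1.01  2.33] f [-0.2  0.1 -0.2] w 50.7
[-0.004, -0.009, -0.314] 0.0002 rows>=2 -> [428. 417. 150.] -3.6 ()
[-0.0, -0.0, 0.81] 0.0 rows>=4 -> [428. 417.  28.] -3.6 ()
```

Call:
{"method": "send_rows", "body": {
  "offset": [
    [-0.004,-0.009,0.2],
    [-0.004,-0.009,0.39],
    [-0.004,-0.009,0.496],
    [-0.004,-0.009,0.496],
    [-0.004,-0.009,0.496]
  ],
  "twist": [
    [0,0,0],
    [0,0,0],
    [0,0,0],
    [0,0,0],
    [0,0,0]
  ]
}}

```text
time_s: 24.55
ee_pos: [427.9, 417.8, 28.2]
orientation: [1.0, -0.031, -0.001, 0.001]
ft_force: [-0.0, -0.3, 0.1]
gripper_width: 0.601
gripper_force: 0.0
```

Call:
{"method": "send_rows", "body": {
  "offset": [
    [0,0,0],
    [0,0,0],
    [0,0,0],
    [0,0,0],
    [0,0,0]
  ],
  "twist": [
    [0,0,0],
    [0,0,0],
    [0,0,0],
    [0,0,0],
    [0,0,0]
  ],
  "fingers": 0
}}

```text
time_s: 24.97
ee_pos: [429.1, 420.0, 30.4]
orientation: [1.0, -0.03, 0.002, -0.001]
ft_force: [0.8, -1.5, 6.2]
gripper_width: 0.3
gripper_force: 59.7
```

Call:
{"method": "send_rows", "body": {
  "offset": [
    [0,0,-0.1],
    [0,0,-0.3],
    [0,0,-0.5],
    [0,0,-0.75],
    [0,0,-0.8]
  ],
  "twist": [
    [0,0,0],
    [0,0,0],
    [0,0,0],
    [0,0,0],
    [0,0,0]
  ]
}}

```text
time_s: 25.38
ee_pos: [430.6, 421.8, 155.1]
orientation: [1.0, -0.03, 0.004, -0.004]
ft_force: [2.0, 0.8, 0.6]
gripper_width: 0.3
gripper_force: 59.1
```

Call:
{"method": "send_rows", "body": {
  "offset": [
    [0,0,0],
    [0,0,0]
  ],
  "twist": [
    [0,0,0],
    [0,0,0]
  ]
}}

```text
time_s: 25.55
ee_pos: [427.9, 419.5, 149.2]
orientation: [1.0, -0.03, 0.001, -0.001]
ft_force: [-0.3, -0.7, -0.3]
gripper_width: 0.299
gripper_force: 59.1
```

```bash
cat > s3.py <<'E'
from plan import *
sy=float(sys.argv[1]); p=J(-125,sy)
plan([(*p,130,JY)])
E
python3 s3.py 87
```

```text
t 25.6 at [427.9 419.5 149.2] yaw -3.5 q [0.7  0.44 1.6  0.   1.11 2.34] f [-0.3 -0.7 -0.3] w 25.4
[0.049, 0.951, 0.043] -0.0132 rows>=4 -> [427. 277. 143.] -1.1 ()
[0.01, 0.952, 0.043] -0.0132 rows>=4 -> [425. 134. 136.] 1.3 ()
[-0.03, 0.952, 0.043] -0.0132 rows>=4 -> [424.  -9. 130.] 3.7 ()
```

Call:
{"method": "send_rows", "body": {
  "offset": [
    [0.05,0.95,0.04],
    [0.05,0.95,0.04],
    [0.05,0.95,0.04],
    [0.05,0.95,0.04],
    [0.05,0.95,0.04]
  ],
  "twist": [
    [0,0,-0.013],
    [0,0,-0.013],
    [0,0,-0.013],
    [0,0,-0.013],
    [0,0,-0.013]
  ]
}}

```text
time_s: 25.97
ee_pos: [423.6, 271.6, 139.9]
orientation: [1.0, -0.011, -0.003, 0.003]
ft_force: [0.7, -0.0, 0.3]
gripper_width: 0.3
gripper_force: 59.2
```

Call:
{"method": "send_rows", "body": {
  "offset": [
    [0.01,0.95,0.04],
    [0.01,0.95,0.04],
    [0.01,0.95,0.04],
    [0.01,0.95,0.04],
    [0.01,0.95,0.04]
  ],
  "twist": [
    [0,0,-0.013],
    [0,0,-0.013],
    [0,0,-0.013],
    [0,0,-0.013],
    [0,0,-0.013]
  ]
}}

```text
time_s: 26.38
ee_pos: [423.9, 131.4, 134.9]
orientation: [1.0, 0.009, -0.002, 0.001]
ft_force: [-0.5, 0.3, -0.4]
gripper_width: 0.302
gripper_force: 59.3
```

Call:
{"method": "send_rows", "body": {
  "offset": [
    [-0.03,0.95,0.04],
    [-0.03,0.95,0.04],
    [-0.03,0.95,0.04],
    [-0.03,0.95,0.04],
    [-0.03,0.95,0.04]
  ],
  "twist": [
    [0,0,-0.013],
    [0,0,-0.013],
    [0,0,-0.013],
    [0,0,-0.013],
    [0,0,-0.013]
  ]
}}

```text
time_s: 26.8
ee_pos: [424.6, -10.3, 129.6]
orientation: [1.0, 0.029, -0.0, 0.0]
ft_force: [-1.2, 0.6, -1.3]
gripper_width: 0.303
gripper_force: 59.3
```

Call:
{"method": "send_rows", "body": {
  "offset": [
    [0,0,0],
    [0,0,0],
    [0,0,0]
  ],
  "twist": [
    [0,0,0],
    [0,0,0],
    [0,0,0]
  ]
}}

```text
time_s: 27.05
ee_pos: [424.1, -7.0, 130.1]
orientation: [0.999, 0.032, -0.0, -0.0]
ft_force: [-0.1, -0.0, -0.2]
gripper_width: 0.303
gripper_force: 59.3
```

```bash
python3 s2.py 87 50 -35
```

```text
t 27.1 at [424.1  -7.  130.1] yaw 3.7 q [-0.12  0.25  1.98  0.    0.91  1.39] f [-0.1 -0.  -0.2] w 25.7
[0.066, 0.014, 0.521] -0.0002 rows>=2 -> [434.  -8.  52.] 3.7 ()
[0.533, 0.0, -0.0] -0.0 rows>=2 -> [514.  -3.  52.] 3.7 ()
[0.0, 0.0, 0.013] -0.0 rows>=1 -> [514.  -3.  50.] 3.7 ()
```

Call:
{"method": "send_rows", "body": {
  "offset": [
    [0.066,0.014,0.2],
    [0.066,0.014,0.4],
    [0.066,0.014,0.52],
    [0.066,0.014,0.52],
    [0.066,0.014,0.52]
  ],
  "twist": [
    [0,0,0],
    [0,0,0],
    [0,0,0],
    [0,0,0],
    [0,0,0]
  ]
}}

```text
time_s: 27.47
ee_pos: [433.3, -8.7, 51.8]
orientation: [0.999, 0.032, -0.001, -0.0]
ft_force: [-0.5, -0.1, 0.3]
gripper_width: 0.302
gripper_force: 69.1
```

Call:
{"method": "send_rows", "body": {
  "offset": [
    [0.12,0,0],
    [0.24,0,0],
    [0.35,0,0],
    [0.45,0,0],
    [0.534,0,0]
  ],
  "twist": [
    [0,0,0],
    [0,0,0],
    [0,0,0],
    [0,0,0],
    [0,0,0]
  ]
}}

```text
time_s: 27.88
ee_pos: [516.6, -4.3, 54.4]
orientation: [0.999, 0.032, 0.002, 0.0]
ft_force: [0.7, -0.0, -0.4]
gripper_width: 0.3
gripper_force: 69.1
```

Call:
{"method": "send_rows", "body": {
  "offset": [
    [0,0,0],
    [0,0,0],
    [0,0,0.01],
    [0,0,0.02],
    [0,0,0.02]
  ],
  "twist": [
    [0,0,0],
    [0,0,0],
    [0,0,0],
    [0,0,0],
    [0,0,0]
  ]
}}

```text
time_s: 28.3
ee_pos: [513.0, -4.9, 49.4]
orientation: [1.0, 0.031, -0.0, -0.0]
ft_force: [0.0, -0.1, -0.3]
gripper_width: 0.304
gripper_force: 69.1
```

Call:
{"method": "send_rows", "body": {
  "offset": [
    [0,0,0],
    [0,0,0.007],
    [0,0,0.007]
  ],
  "twist": [
    [0,0,0],
    [0,0,0],
    [0,0,0]
  ]
}}

```text
time_s: 28.55
ee_pos: [513.7, -5.1, 48.2]
orientation: [1.0, 0.031, -0.0, -0.0]
ft_force: [-0.0, 0.1, -0.2]
gripper_width: 0.302
gripper_force: 69.1
```

Call:
{"method": "send_rows", "body": {
  "offset": [
    [0,0,0.005],
    [0,0,0.01],
    [0,0,0.01],
    [0,0,0.01]
  ],
  "twist": [
    [0,0,0],
    [0,0,0],
    [0,0,0],
    [0,0,0]
  ]
}}

```text
time_s: 28.88
ee_pos: [513.9, -5.1, 47.6]
orientation: [1.0, 0.031, 0.0, 0.0]
ft_force: [-1.9, 0.2, 7.4]
gripper_width: 0.302
gripper_force: 70.0
```

Call:
{"method": "send_rows", "body": {
  "offset": [
    [0,0,0],
    [0,0,0],
    [0,0,0],
    [0,0,-0.3],
    [0,0,-0.7]
  ],
  "twist": [
    [0,0,0],
    [0,0,0],
    [0,0,0],
    [0,0,0],
    [0,0,0]
  ],
  "fingers": 0.47
}}

```text
time_s: 29.3
ee_pos: [511.4, -4.8, 127.8]
orientation: [1.0, 0.031, -0.005, -0.001]
ft_force: [1.2, 0.5, 0.7]
gripper_width: 0.472
gripper_force: 0.0
```

Call:
{"method": "send_rows", "body": {
  "offset": [
    [0,0.8,-0.2],
    [0,0.8,-0.2],
    [0,0.8,-0.2],
    [0,0.8,-0.2],
    [0,0.8,-0.2]
  ],
  "twist": [
    [0,0,0],
    [0,0,0],
    [0,0,0],
    [0,0,0],
    [0,0,0]
  ]
}}

```text
time_s: 29.72
ee_pos: [522.1, -127.0, 160.8]
orientation: [1.0, 0.029, 0.001, 0.0]
ft_force: [0.4, 0.6, -0.9]
gripper_width: 0.469
gripper_force: 0.0
```

Call:
{"method": "send_rows", "body": {
  "offset": [
    [0,0,0],
    [0,0,0]
  ],
  "twist": [
    [0,0,0],
    [0,0,0]
  ]
}}

```text
time_s: 29.88
ee_pos: [520.5, -123.7, 159.4]
orientation: [1.0, 0.031, -0.001, -0.001]
ft_force: [0.0, -0.1, 0.0]
gripper_width: 0.469
gripper_force: 0.0
```

```bash
cat > m2.py <<'E'
from m import *
def sedge():
  for n in ["top","scene"]:
    c=capture(n); W=cloud(c)
    g=(W[...,0]>340)&(W[...,0]<720)&(W[...,1]>-480)&(W[...,1]<-250)
    r=g&(W[...,2]>30)&(W[...,2]<44); 
    if r.sum()>20: print("rib",n,rect(W[r]))
    r=g&(W[...,2]>6)&(W[...,2]<44); k=cv2.connectedComponentsWithStats(r.astype(np.uint8)); i=1+np.argmax(k[2][1:,4]); print("all",rect(W[k[1]==i]))
    meas.c[n]=c; meas(n,"mat",2,.6); meas(n,"straightedge",10,.6)
if __name__=="__main__":
    sedge(); print(read_state()["ee_pos"],read_state()["time_s"])
    c=capture("wrist"); save(c,"w6")
E
python3 m2.py
```

```text
rib top (496.0, -325.2, 239.3, 17.2, 0.8)
all (495.3, -325.5, 243.8, 47.3, 0.45)
top straightedge 0.83 (497.5, -324.7, 243.1, 46.1, 0.11) z [ 5.7 13.2 38.6]
top straightedge 0.79 (213.2, -292.2, 214.3, 41.9, -57.58) z [ 3.7 10.8 36.6]
rib scene (537.8, -326.7, 155.8, 17.3, 0.59)
all (536.8, -332.8, 158.0, 57.1, 0.86)
scene mat 0.84 (535.7, -364.6, 247.2, 90.4, 3.23) z [0.2 2.6 5.2]
scene straightedge 0.97 (534.4, -328.1, 165.4, 53.2, 1.82) z [ 7.6 17.3 38.3]
scene straightedge 0.96 (202.7, -286.0, 246.7, 61.9, -58.14) z [ 6.4 17.8 36.4]
scene straightedge 0.64 (586.0, -21.4, 29.9, 25.8, -89.63) z [49.2 52.8 75.9]
[ 521.3 -123.8  160. ] 30.1833
```

View pics/w6.png

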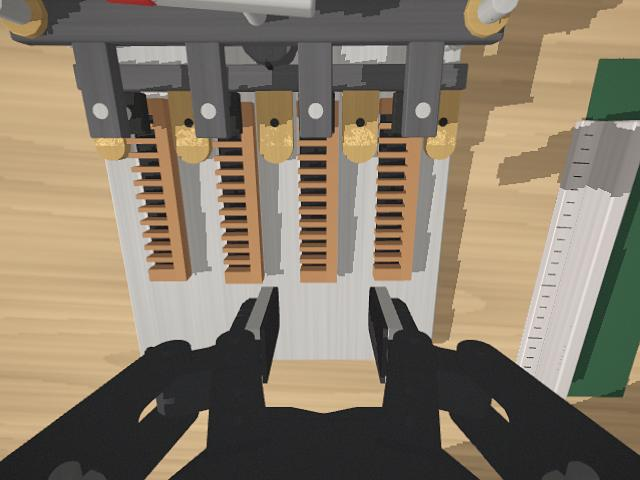

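```bash
python3 - <<'E'
from plan import *
plan([(496.3,-325.4,110,0.7)])
E
```

```text
t 30.2 at [ 521.4 -124.   160. ] yaw 3.6 q [-0.31  0.35  1.72  0.    1.08  1.2 ] f [-0.6  0.7  0.2] w 39.9
[-0.126, 0.665, 0.167] 0.0081 rows>=3 -> [ 509. -225.  135.] 2.2 ()
[-0.109, 0.668, 0.167] 0.0081 rows>=3 -> [ 496. -326.  110.] 0.7 ()
```

Call:
{"method": "send_rows", "body": {
  "offset": [
    [-0.126,0.665,0.1],
    [-0.126,0.665,0.1],
    [-0.126,0.665,0.1],
    [-0.126,0.665,0.1]
  ],
  "twist": [
    [0,0,0.008],
    [0,0,0.008],
    [0,0,0.008],
    [0,0,0.008]
  ]
}}

```text
time_s: 30.57
ee_pos: [508.7, -229.1, 144.6]
orientation: [1.0, 0.017, -0.0, 0.001]
ft_force: [-0.0, 0.7, -0.3]
gripper_width: 0.47
gripper_force: 0.0
```

Call:
{"method": "send_rows", "body": {
  "offset": [
    [-0.109,0.667,0.23],
    [-0.109,0.667,0.23],
    [-0.109,0.667,0.23],
    [-0.109,0.667,0.23],
    [-0.109,0.667,0.23]
  ],
  "twist": [
    [0,0,0.008],
    [0,0,0.008],
    [0,0,0.008],
    [0,0,0.008],
    [0,0,0.008]
  ]
}}

```text
time_s: 30.98
ee_pos: [495.8, -326.2, 110.0]
orientation: [1.0, 0.005, -0.0, -0.001]
ft_force: [-0.3, 0.4, -0.1]
gripper_width: 0.469
gripper_force: 0.0
```

Call:
{"method": "send_rows", "body": {
  "offset": [
    [0,0,0],
    [0,0,0],
    [0,0,0],
    [0,0,0]
  ],
  "twist": [
    [0,0,0],
    [0,0,0],
    [0,0,0],
    [0,0,0]
  ]
}}

```text
time_s: 31.32
ee_pos: [496.6, -324.9, 111.3]
orientation: [1.0, 0.007, 0.0, 0.0]
ft_force: [-0.1, -0.1, 0.1]
gripper_width: 0.47
gripper_force: 0.0
```

```bash
python3 - <<'E'
from plan import *
plan([(496.3,-325.4,44,0.7)])
c=capture("wrist"); save(c,"w7")
W=cloud(c); g=(abs(W[...,0]-500)<150)&(abs(W[...,1]+330)<80)
r=g&(W[...,2]>30)&(W[...,2]<42)
from m import rect
k=cv2.connectedComponentsWithStats(r.astype(np.uint8)); i=1+np.argmax(k[2][1:,4]); print(rect(W[k[1]==i]),np.median(W[k[1]==i][:,2]))
E
```

```text
t 31.3 at [ 496.6 -324.9  111.3] yaw 0.8 q [-0.65  0.47  1.65  0.    1.02  0.91] f [-0.1 -0.1  0.1] w 40.0
[-0.002, 0.003, 0.449] 0.0004 rows>=2 -> [ 496. -325.   44.] 0.7 ()
(502.7, -326.5, 225.2, 12.1, 0.61) 36.86008610006371
```

View pics/w7.png

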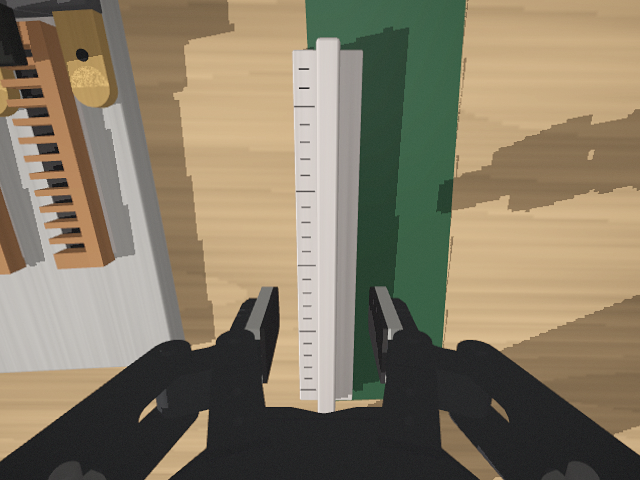

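Call:
{"method": "send_rows", "body": {
  "offset": [
    [-0.002,0.008,0.2],
    [-0.002,0.008,0.35],
    [-0.002,0.008,0.449],
    [-0.002,0.008,0.449],
    [-0.002,0.008,0.449]
  ],
  "twist": [
    [0,0,0],
    [0,0,0],
    [0,0,0],
    [0,0,0],
    [0,0,0]
  ]
}}

```text
time_s: 31.78
ee_pos: [495.5, -326.5, 42.8]
orientation: [1.0, 0.006, -0.001, -0.001]
ft_force: [-0.2, -1.1, 0.1]
gripper_width: 0.468
gripper_force: 0.0
```

Call:
{"method": "send_rows", "body": {
  "offset": [
    [0,0,0],
    [0,0,0],
    [0,0,0],
    [0,0,0],
    [0,0,0]
  ],
  "twist": [
    [0,0,0],
    [0,0,0],
    [0,0,0],
    [0,0,0],
    [0,0,0]
  ],
  "fingers": 0
}}

```text
time_s: 32.2
ee_pos: [496.8, -327.9, 45.0]
orientation: [1.0, 0.006, 0.001, 0.001]
ft_force: [-0.3, 0.8, 6.2]
gripper_width: 0.125
gripper_force: 62.3
```

Call:
{"method": "send_rows", "body": {
  "offset": [
    [0,0,0],
    [0,0,-0.1],
    [0,0,-0.2],
    [0,0,-0.3],
    [0,0,-0.4]
  ],
  "twist": [
    [0,0,0],
    [0,0,0],
    [0,0,0],
    [0,0,0],
    [0,0,0]
  ]
}}

```text
time_s: 32.62
ee_pos: [495.3, -326.9, 103.7]
orientation: [1.0, 0.006, -0.0, -0.0]
ft_force: [-0.3, -1.5, -2.3]
gripper_width: 0.124
gripper_force: 60.9
```

Call:
{"method": "send_rows", "body": {
  "offset": [
    [0,0,-0.2],
    [0,0,-0.4],
    [0,0,-0.5],
    [0,0,-0.5],
    [0,0,-0.5]
  ],
  "twist": [
    [0,0,0],
    [0,0,0],
    [0,0,0],
    [0,0,0],
    [0,0,0]
  ]
}}

```text
time_s: 33.03
ee_pos: [495.9, -327.4, 178.9]
orientation: [1.0, 0.006, 0.001, 0.001]
ft_force: [0.2, 0.3, -2.8]
gripper_width: 0.123
gripper_force: 61.1
```

```bash
python3 - <<'E'
from plan import *
p=J(-110,0)
plan([(470,-300,175,93.7),(*p,170,93.7),(*p,80,93.7)])
E
```

```text
t 33.0 at [ 495.9 -327.4  178.9] yaw 0.7 q [-0.65  0.4   1.57 -0.    1.17  0.9 ] f [ 0.2  0.3 -2.8] w 10.5
[-0.057, -0.062, 0.009] -0.1723 rows>=5 -> [ 487. -318.  178.] 31.7 ()
[-0.017, -0.082, 0.009] -0.1723 rows>=5 -> [ 479. -309.  176.] 62.7 ()
[0.028, -0.079, 0.009] -0.1723 rows>=5 -> [ 470. -300.  175.] 93.7 ()
[0.687, -0.04, 0.016] 0.0001 rows>=3 -> [ 457. -197.  172.] 93.7 ()
[0.687, -0.04, 0.016] 0.0001 rows>=3 -> [445. -95. 170.] 93.7 ()
[-0.0, 0.0, 0.6] -0.0001 rows>=3 -> [445. -95.  80.] 93.7 ()
```

Call:
{"method": "send_rows", "body": {
  "offset": [
    [-0.057,-0.062,0],
    [-0.057,-0.062,0],
    [-0.057,-0.062,0],
    [-0.057,-0.062,0],
    [-0.057,-0.062,0]
  ],
  "twist": [
    [0,0,-0.035],
    [0,0,-0.07],
    [0,0,-0.105],
    [0,0,-0.14],
    [0,0,-0.172]
  ]
}}

```text
time_s: 33.45
ee_pos: [485.6, -316.9, 175.7]
orientation: [0.961, 0.275, -0.002, -0.002]
ft_force: [0.3, -1.0, -3.0]
gripper_width: 0.127
gripper_force: 61.0
```

Call:
{"method": "send_rows", "body": {
  "offset": [
    [-0.017,-0.082,0],
    [-0.017,-0.082,0],
    [-0.017,-0.082,0],
    [-0.017,-0.082,0],
    [-0.017,-0.082,0]
  ],
  "twist": [
    [0,0,-0.035],
    [0,0,-0.07],
    [0,0,-0.105],
    [0,0,-0.14],
    [0,0,-0.172]
  ]
}}

```text
time_s: 33.87
ee_pos: [477.0, -307.8, 175.6]
orientation: [0.853, 0.522, -0.001, -0.002]
ft_force: [0.2, -0.3, -2.8]
gripper_width: 0.124
gripper_force: 61.0
```

Call:
{"method": "send_rows", "body": {
  "offset": [
    [0.028,-0.079,0],
    [0.028,-0.079,0],
    [0.028,-0.079,0],
    [0.028,-0.079,0],
    [0.028,-0.079,0]
  ],
  "twist": [
    [0,0,-0.035],
    [0,0,-0.07],
    [0,0,-0.105],
    [0,0,-0.14],
    [0,0,-0.172]
  ]
}}

```text
time_s: 34.28
ee_pos: [468.4, -298.6, 175.7]
orientation: [0.683, 0.731, -0.0, -0.003]
ft_force: [0.4, 0.4, -3.0]
gripper_width: 0.122
gripper_force: 61.0
```

Call:
{"method": "send_rows", "body": {
  "offset": [
    [0.687,-0.04,0],
    [0.687,-0.04,0],
    [0.687,-0.04,0],
    [0.687,-0.04,0]
  ],
  "twist": [
    [0,0,0],
    [0,0,0],
    [0,0,0],
    [0,0,0]
  ]
}}

```text
time_s: 34.62
ee_pos: [453.4, -191.7, 175.5]
orientation: [0.684, 0.73, -0.0, -0.005]
ft_force: [0.4, 0.2, -2.3]
gripper_width: 0.122
gripper_force: 61.0
```

Call:
{"method": "send_rows", "body": {
  "offset": [
    [0.687,-0.04,0],
    [0.687,-0.04,0],
    [0.687,-0.04,0],
    [0.687,-0.04,0],
    [0.687,-0.04,0]
  ],
  "twist": [
    [0,0,0],
    [0,0,0],
    [0,0,0],
    [0,0,0],
    [0,0,0]
  ]
}}

```text
time_s: 35.03
ee_pos: [444.0, -93.9, 177.0]
orientation: [0.684, 0.73, -0.001, -0.001]
ft_force: [1.4, -0.4, -2.9]
gripper_width: 0.124
gripper_force: 61.0
```

Call:
{"method": "send_rows", "body": {
  "offset": [
    [0,0,0],
    [0,0,0],
    [0,0,0]
  ],
  "twist": [
    [0,0,0],
    [0,0,0],
    [0,0,0]
  ]
}}

```text
time_s: 35.28
ee_pos: [445.5, -95.9, 178.0]
orientation: [0.685, 0.728, -0.0, -0.0]
ft_force: [0.4, 0.1, -2.9]
gripper_width: 0.121
gripper_force: 61.0
```

```bash
python3 - <<'E'
from plan import *
from m import rect
p=J(-110,0)
plan([(*p,170,93.7),(*p,80,93.7)])
for n in ["scene","top"]:
    c=capture(n); W=cloud(c); g=(abs(W[...,0]-450)<60)&(abs(W[...,1]+95)<150)&(W[...,2]>125)&(W[...,2]<182)
    k=cv2.connectedComponentsWithStats(g.astype(np.uint8)); i=1+np.argmax(k[2][1:,4]); P=W[k[1]==i]; print(n,rect(P),np.percentile(P[:,2],[5,95]),len(P))
E
```

```text
t 35.3 at [445.5 -95.9 178. ] yaw 93.5 q [-0.3  0.2  1.9 -0.   1.1 -0.4] f [ 0.4  0.1 -2.9] w 10.3
[0.007, -0.005, 0.053] -0.0012 rows>=1 -> [445. -95. 170.] 93.7 ()
[-0.0, 0.0, 0.6] -0.0 rows>=3 -> [445. -95.  80.] 93.7 ()
scene (447.6, -98.3, 243.0, 41.6, -86.26) [139.  172.7] 1623
top (440.8, -12.9, 72.9, 39.9, -86.64) [138.3 172.4] 536
```

Call:
{"method": "send_rows", "body": {
  "offset": [
    [0.007,-0.005,0.25],
    [0.007,-0.005,0.5],
    [0.007,-0.005,0.65],
    [0.007,-0.005,0.65],
    [0.007,-0.005,0.65]
  ],
  "twist": [
    [0,0,-0.001],
    [0,0,-0.001],
    [0,0,-0.001],
    [0,0,-0.001],
    [0,0,-0.001]
  ]
}}

```text
time_s: 35.8
ee_pos: [443.6, -94.0, 80.1]
orientation: [0.684, 0.73, -0.001, -0.001]
ft_force: [0.6, -1.2, -2.6]
gripper_width: 0.126
gripper_force: 60.9
```

Call:
{"method": "send_rows", "body": {
  "offset": [
    [0,0,0],
    [0,0,0.05],
    [0,0,0.09],
    [0,0,0.09],
    [0,0,0.09]
  ],
  "twist": [
    [0,0,0],
    [0,0,0],
    [0,0,0],
    [0,0,0],
    [0,0,0]
  ]
}}

```text
time_s: 36.22
ee_pos: [444.3, -93.8, 67.5]
orientation: [0.684, 0.73, 0.0, 0.0]
ft_force: [0.3, 1.4, -3.4]
gripper_width: 0.122
gripper_force: 61.0
```

Call:
{"method": "send_rows", "body": {
  "offset": [
    [0,0,0.01],
    [0,0,0.015],
    [0,0,0.02],
    [0,0,0.02],
    [0,0,0.02]
  ],
  "twist": [
    [0,0,0],
    [0,0,0],
    [0,0,0],
    [0,0,0],
    [0,0,0]
  ]
}}

```text
time_s: 36.63
ee_pos: [444.4, -93.8, 64.4]
orientation: [0.684, 0.73, -0.0, 0.0]
ft_force: [-0.1, 0.2, -3.4]
gripper_width: 0.124
gripper_force: 61.0
```

Call:
{"method": "send_rows", "body": {
  "offset": [
    [0,0,0.005],
    [0,0,0.01],
    [0,0,0.01],
    [0,0,0.01]
  ],
  "twist": [
    [0,0,0],
    [0,0,0],
    [0,0,0],
    [0,0,0]
  ]
}}

```text
time_s: 36.97
ee_pos: [444.5, -93.8, 63.0]
orientation: [0.684, 0.73, 0.0, 0.0]
ft_force: [0.3, -0.5, -0.3]
gripper_width: 0.125
gripper_force: 61.3
```

Call:
{"method": "send_rows", "body": {
  "offset": [
    [0,0,0.003],
    [0,0,0.006],
    [0,0,0.006],
    [0,0,0.006]
  ],
  "twist": [
    [0,0,0],
    [0,0,0],
    [0,0,0],
    [0,0,0]
  ]
}}

```text
time_s: 37.3
ee_pos: [444.5, -93.8, 62.9]
orientation: [0.684, 0.73, 0.0, 0.0]
ft_force: [-1.2, 0.6, 9.4]
gripper_width: 0.121
gripper_force: 62.8
```

Call:
{"method": "send_rows", "body": {
  "offset": [
    [0,0.03,-0.006],
    [0,0.06,-0.006],
    [0,0.09,-0.006],
    [0,0.12,-0.006],
    [0,0.12,-0.006]
  ],
  "twist": [
    [0,0,0],
    [0,0,0],
    [0,0,0],
    [0,0,0],
    [0,0,0]
  ]
}}

```text
time_s: 37.72
ee_pos: [463.0, -92.6, 62.9]
orientation: [0.684, 0.73, -0.0, 0.0]
ft_force: [-1.4, 0.7, 4.5]
gripper_width: 0.12
gripper_force: 62.1
```

Call:
{"method": "send_rows", "body": {
  "offset": [
    [0,0.008,0],
    [0,0.016,0],
    [0,0.024,0],
    [0,0.024,0]
  ],
  "twist": [
    [0,0,0],
    [0,0,0],
    [0,0,0],
    [0,0,0]
  ]
}}

```text
time_s: 38.05
ee_pos: [464.6, -92.3, 63.0]
orientation: [0.683, 0.73, -0.001, -0.001]
ft_force: [-4.5, -0.9, 8.5]
gripper_width: 0.123
gripper_force: 62.5
```

```bash
cat > jx.py <<'E'
from plan import *
s=read_state(); a=np.radians(JY); d=s["ee_pos"][:2]-O; print("jig xy of TCP",d@[np.cos(a),np.sin(a)],d@[-np.sin(a),np.cos(a)],s["ee_pos"],s["ft_force"],s["wrist_torque"])
c=capture("wrist"); save(c,"w8")
for n in ["scene"]:
    c=capture(n); W=cloud(c); X=(W[...,:2]-O)@np.array([[np.cos(a),-np.sin(a)],[np.sin(a),np.cos(a)]])
    for y in (87,29,-29,-87):
        g=(abs(X[...,1]-y)<11)&(abs(W[...,2]-32)<3)&(X[...,0]<30)&(X[...,0]>-110); print(y,"front x",np.percentile(X[g][:,0],[0,2]).round(1),g.sum())
E
python3 jx.py
```

```text
jig xy of TCP -89.95156629380132 1.3716856690486792 [464.64740906 -92.33595565  62.96387019] [-4.5433744  -0.86614604  8.49290412] [-0.08200176  0.78266823 -0.02138034]
87 front x [-108.1  -83.8] 226
29 front x [-107.9  -84.2] 228
-29 front x [-72.2 -67.6] 211
-87 front x [-107.6  -83.6] 214
```

Call:
{"method": "send_rows", "body": {
  "offset": [
    [0,0.005,-0.004],
    [0,0.01,-0.004],
    [0,0.01,-0.004],
    [0,0.01,-0.004]
  ],
  "twist": [
    [0,0,0],
    [0,0,0],
    [0,0,0],
    [0,0,0]
  ]
}}

```text
time_s: 38.48
ee_pos: [468.0, -92.3, 63.2]
orientation: [0.684, 0.73, 0.0, 0.0]
ft_force: [-0.0, -0.4, -2.7]
gripper_width: 0.125
gripper_force: 61.0
```

Call:
{"method": "send_rows", "body": {
  "offset": [
    [0,0.005,0],
    [0,0.01,0],
    [0,0.01,0],
    [0,0.01,0]
  ],
  "twist": [
    [0,0,0],
    [0,0,0],
    [0,0,0],
    [0,0,0]
  ]
}}

```text
time_s: 38.82
ee_pos: [469.1, -92.2, 63.4]
orientation: [0.684, 0.73, 0.0, 0.0]
ft_force: [-0.8, -0.5, -2.9]
gripper_width: 0.126
gripper_force: 61.0
```

Call:
{"method": "send_rows", "body": {
  "offset": [
    [0,0.005,0],
    [0,0.01,0],
    [0,0.01,0],
    [0,0.01,0]
  ],
  "twist": [
    [0,0,0],
    [0,0,0],
    [0,0,0],
    [0,0,0]
  ]
}}

```text
time_s: 39.15
ee_pos: [469.4, -92.0, 63.3]
orientation: [0.684, 0.73, -0.001, -0.001]
ft_force: [-3.2, -0.9, -2.3]
gripper_width: 0.122
gripper_force: 61.1
```

```bash
python3 jx.py
```

```text
jig xy of TCP -85.22933018813944 1.3843290636993542 [469.35898632 -92.01860181  63.25639448] [-3.1874864  -0.92098529 -2.3246005 ] [-0.18467589  0.62001319  0.11756874]
87 front x [-103.7  -79.5] 236
29 front x [-103.9  -80.2] 237
-29 front x [-66.7 -64.4] 216
-87 front x [-79.9 -77.8] 220
```

View pics/w8.png

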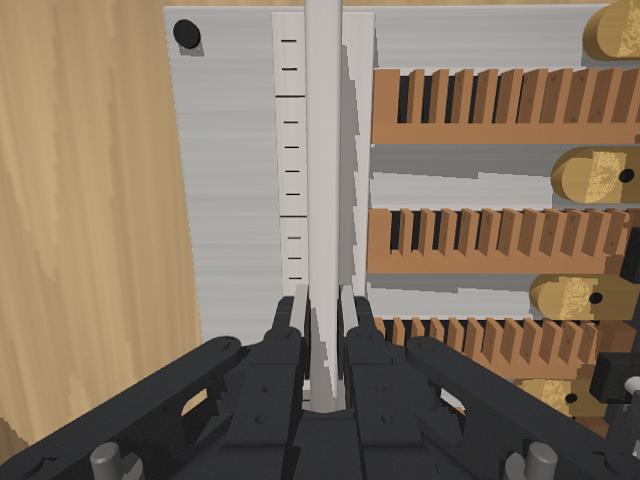

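Call:
{"method": "send_rows", "body": {
  "offset": [
    [0,0.005,0],
    [0,0.01,0],
    [0,0.01,0],
    [0,0.01,0]
  ],
  "twist": [
    [0,0,0],
    [0,0,0],
    [0,0,0],
    [0,0,0]
  ]
}}

```text
time_s: 39.58
ee_pos: [469.5, -91.9, 63.1]
orientation: [0.683, 0.73, -0.001, -0.002]
ft_force: [-7.0, -1.7, 0.4]
gripper_width: 0.124
gripper_force: 61.4
```

Call:
{"method": "send_rows", "body": {
  "offset": [
    [0,0.005,0],
    [0,0.01,0],
    [0,0.01,0],
    [0,0.01,0]
  ],
  "twist": [
    [0,0,0],
    [0,0,0],
    [0,0,0],
    [0,0,0]
  ]
}}

```text
time_s: 39.92
ee_pos: [469.6, -91.8, 63.1]
orientation: [0.683, 0.73, -0.002, -0.003]
ft_force: [-9.1, -2.9, 3.1]
gripper_width: 0.125
gripper_force: 62.0
```

```bash
python3 jx.py
```

```text
jig xy of TCP -84.95158920616227 1.5444579345086653 [469.6258149  -91.84088345  63.12668688] [-9.06568799 -2.94269775  3.05348541] [-0.58602916  1.63960346  0.07708084]
87 front x [-80.3 -79.9] 227
29 front x [-81.2 -79. ] 204
-29 front x [-70.2 -64.3] 204
-87 front x [-78.9 -78. ] 209
```

Call:
{"method": "send_rows", "body": {
  "offset": [
    [0,-0.006,0.003],
    [0,-0.014,0.003],
    [0,-0.014,0.003],
    [0,-0.014,0.003]
  ],
  "twist": [
    [0,0,0],
    [0,0,0],
    [0,0,0],
    [0,0,0]
  ]
}}

```text
time_s: 40.35
ee_pos: [469.4, -91.9, 63.0]
orientation: [0.684, 0.73, -0.001, -0.001]
ft_force: [-6.9, -1.8, 3.3]
gripper_width: 0.117
gripper_force: 61.7
```

```bash
python3 jx.py
```

```text
jig xy of TCP -85.14479449173088 1.5250879108522015 [469.43426232 -91.87268108  63.04642902] [-6.86446055 -1.8498252   3.26162447] [-0.2239572   1.12636569  0.06559444]
87 front x [-81.2 -79.3] 226
29 front x [-103.2  -79.9] 230
-29 front x [-68.2 -64.1] 196
-87 front x [-103.1  -79.2] 217
```

Call:
{"method": "send_rows", "body": {
  "offset": [
    [0,0,0],
    [0,0,0],
    [0,0,0],
    [0,0,-0.02],
    [0,0,-0.1]
  ],
  "twist": [
    [0,0,0],
    [0,0,0],
    [0,0,0],
    [0,0,0],
    [0,0,0]
  ],
  "fingers": 0.3
}}

```text
time_s: 40.87
ee_pos: [471.1, -91.8, 77.3]
orientation: [0.684, 0.73, -0.0, -0.001]
ft_force: [-0.3, 0.4, 0.6]
gripper_width: 0.3
gripper_force: 0.0
```

Call:
{"method": "send_rows", "body": {
  "offset": [
    [0,0,-0.2],
    [0,0,-0.4],
    [0,0,-0.6],
    [0,0,-0.8],
    [0,0,-0.9]
  ],
  "twist": [
    [0,0,0],
    [0,0,0],
    [0,0,0],
    [0,0,0],
    [0,0,0]
  ]
}}

```text
time_s: 41.28
ee_pos: [473.6, -92.4, 217.2]
orientation: [0.684, 0.73, 0.002, 0.003]
ft_force: [1.3, -0.5, -0.7]
gripper_width: 0.303
gripper_force: 0.0
```

Call:
{"method": "send_rows", "body": {
  "offset": [
    [0,0,0],
    [0,0,0],
    [0,0,0]
  ],
  "twist": [
    [0,0,0],
    [0,0,0],
    [0,0,0]
  ]
}}

```text
time_s: 41.53
ee_pos: [470.9, -91.8, 212.5]
orientation: [0.684, 0.73, -0.0, -0.0]
ft_force: [-0.3, -0.0, 0.7]
gripper_width: 0.299
gripper_force: 0.0
```

```bash
cat > m3.py <<'E'
from plan import *
from m import rect
a=np.radians(JY)
for n in ["scene","top"]:
    c=capture(n); W=cloud(c); X=(W[...,:2]-O)@np.array([[np.cos(a),-np.sin(a)],[np.sin(a),np.cos(a)]])
    g=(abs(X[...,0]+85)<50)&(abs(X[...,1])<135)&(W[...,2]>50)&(W[...,2]<62)
    P=np.c_[X[g],W[g][:,2]]
    if len(P)>20: print(n,"rib in jig",rect(P),np.median(P[:,2]))
    for l in ["lever_grip"]:
        print(l,[(round(d["p"],2),toworld(c,d["at"]).round(1).tolist()) for d in pinpoint(n,l) if d["p"]>.3])
    g=(abs(X[...,0]-95)<30)&(abs(X[...,1])<80)&(W[...,2]>104)&(W[...,2]<122)
    P=np.c_[X[g],W[g][:,2]]; print(n,"lever in jig",rect(P),np.median(P[:,2]),len(P)); r=c["frame"][g].astype(int); m=(r[:,0]>150)&(r[:,1]<80); print("red",P[m].mean(0).round(1))
plan([(*J(95,0),190,93.7),(*J(95,0),113,93.7)])
E
python3 m3.py; python3 - <<'E'
from h import *
c=capture("wrist"); save(c,"w9")
E
```

```text
scene rib in jig (-84.8, -0.2, 239.2, 14.7, -89.68) 55.17839658412048
lever_grip [(0.73, [648.1, -85.2, 108.6]), (0.38, [549.0, -9.5, 19.8])]
scene lever in jig (95.6, 12.8, 94.4, 13.9, 86.35) 113.98534743553947 266
red [ 97.9  50.7 114. ]
top rib in jig (-85.2, 85.9, 70.6, 12.0, -89.95) 55.44275698859276
lever_grip [(0.77, [648.9, -81.9, 105.5]), (0.6, [548.6, -0.3, 17.0])]
top lever in jig (96.0, 17.3, 88.8, 13.6, 87.08) 112.93668700033746 232
red [ 98.8  51.1 113.2]
t 41.7 at [470.6 -91.8 211.7] yaw 93.7 q [-0.3  0.2  1.8  0.   1.2 -0.3] f [-0.1 -0.  -0.4] w 25.9
[-0.005, 0.597, 0.072] 0.0001 rows>=3 -> [560. -87. 201.] 93.7 ()
[-0.005, 0.597, 0.072] 0.0001 rows>=3 -> [649. -82. 190.] 93.7 ()
[-0.0, -0.001, 0.514] 0.0 rows>=2 -> [649. -82. 113.] 93.7 ()
```

View pics/w9.png

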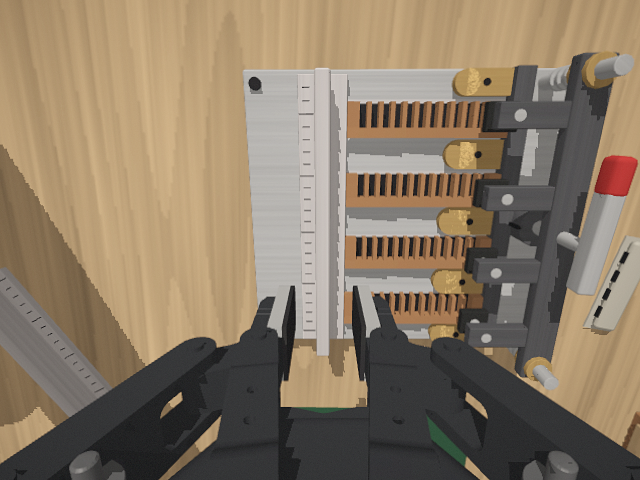

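```bash
python3 - <<'E'
from plan import *
p=J(95.3,0)
plan([(*p,190,90.4),(*p,118,90.4)])
E
```

```text
t 41.8 at [470.7 -91.8 211.9] yaw 93.7 q [-0.28  0.22  1.76  0.    1.17 -0.35] f [ 0.3 -1.  -0. ] w 25.7
[-0.005, 0.597, 0.073] 0.0093 rows>=3 -> [560. -87. 201.] 92.1 ()
[0.012, 0.597, 0.073] 0.0093 rows>=3 -> [650. -82. 190.] 90.4 ()
[-0.0, 0.001, 0.48] -0.0 rows>=2 -> [650. -82. 118.] 90.4 ()
```

Call:
{"method": "send_rows", "body": {
  "offset": [
    [0,0.597,0],
    [0,0.597,0],
    [0,0.597,0],
    [0,0.597,0]
  ],
  "twist": [
    [0,0,0.009],
    [0,0,0.009],
    [0,0,0.009],
    [0,0,0.009]
  ],
  "fingers": 0.47
}}

```text
time_s: 42.12
ee_pos: [563.6, -86.2, 212.0]
orientation: [0.694, 0.72, 0.0, 0.0]
ft_force: [-0.2, 1.3, 0.3]
gripper_width: 0.47
gripper_force: 0.0
```

Call:
{"method": "send_rows", "body": {
  "offset": [
    [0,0.597,0.25],
    [0,0.597,0.25],
    [0,0.597,0.25],
    [0,0.597,0.25],
    [0,0.597,0.25]
  ],
  "twist": [
    [0,0,0.009],
    [0,0,0.009],
    [0,0,0.009],
    [0,0,0.009],
    [0,0,0.009]
  ]
}}

```text
time_s: 42.53
ee_pos: [648.4, -82.8, 174.0]
orientation: [0.704, 0.71, -0.001, -0.002]
ft_force: [-0.2, -0.3, 0.7]
gripper_width: 0.467
gripper_force: 0.0
```

Call:
{"method": "send_rows", "body": {
  "offset": [
    [0,0,0],
    [0,0,0],
    [0,0,0],
    [0,0,0]
  ],
  "twist": [
    [0,0,0],
    [0,0,0],
    [0,0,0],
    [0,0,0]
  ]
}}

```text
time_s: 42.87
ee_pos: [649.4, -83.0, 176.5]
orientation: [0.704, 0.71, 0.0, 0.0]
ft_force: [-0.4, -0.6, -0.2]
gripper_width: 0.47
gripper_force: 0.0
```

```bash
python3 - <<'E'
from plan import *
p=J(95.3,0)
plan([(*p,118,90.4)])
c=capture("wrist"); save(c,"w10")
W=cloud(c); d=[(round(d["p"],2),toworld(c,d["at"]).round(1).tolist()) for d in pinpoint("wrist","lever_grip")]; print(d)
from m import rect
g=(abs(W[...,0]-649)<40)&(abs(W[...,1]+70)<80)&(W[...,2]>108)&(W[...,2]<120)
k=cv2.connectedComponentsWithStats(g.astype(np.uint8)); i=1+np.argmax(k[2][1:,4]); print(rect(W[k[1]==i]))
E
```

```text
t 42.9 at [649.4 -83.  176.5] yaw 90.5 q [-0.19  0.48  1.44 -0.    1.23 -0.2 ] f [-0.4 -0.6 -0.2] w 39.9
[0.008, 0.001, 0.39] 0.0005 rows>=2 -> [650. -82. 118.] 90.4 ()
[(0.57, [649.9, -83.3, 105.1])]
(649.6, -65.6, 91.5, 13.4, 89.82)
```

View pics/w10.png

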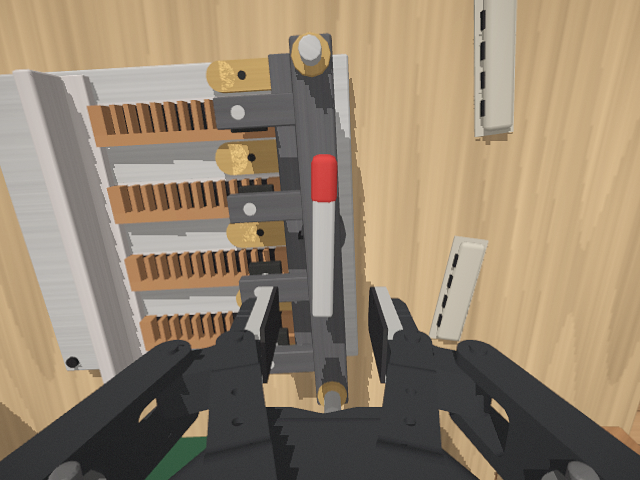

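Call:
{"method": "send_rows", "body": {
  "offset": [
    [0.01,0,0.15],
    [0.01,0,0.3],
    [0.01,0,0.387],
    [0.01,0,0.387],
    [0.01,0,0.387]
  ],
  "twist": [
    [0,0,0],
    [0,0,0],
    [0,0,0],
    [0,0,0],
    [0,0,0]
  ]
}}

```text
time_s: 43.38
ee_pos: [649.5, -81.3, 117.0]
orientation: [0.704, 0.71, -0.0, -0.001]
ft_force: [-0.5, -0.2, -0.9]
gripper_width: 0.468
gripper_force: 0.0
```

Call:
{"method": "send_rows", "body": {
  "offset": [
    [0,0,0],
    [0,0,0],
    [0,0,0],
    [0,0,0],
    [0,0,0]
  ],
  "twist": [
    [0,0,0],
    [0,0,0],
    [0,0,0],
    [0,0,0],
    [0,0,0]
  ],
  "fingers": 0
}}

```text
time_s: 43.8
ee_pos: [649.2, -81.6, 118.3]
orientation: [0.704, 0.71, -0.001, -0.0]
ft_force: [-5.9, -2.1, 3.3]
gripper_width: 0.125
gripper_force: 62.7
```

Call:
{"method": "send_rows", "body": {
  "offset": [
    [0,0,0],
    [0,0,0],
    [0,0,0]
  ],
  "twist": [
    [0,0,0],
    [0,0,0],
    [0,0,0]
  ]
}}

```text
time_s: 44.05
ee_pos: [649.2, -81.6, 117.9]
orientation: [0.704, 0.71, -0.001, -0.0]
ft_force: [-5.3, -1.1, 2.7]
gripper_width: 0.121
gripper_force: 62.7
```

Call:
{"method": "send_rows", "body": {
  "offset": [
    [0,0,0.02],
    [0,0,0.04],
    [0,0,0.06],
    [0,0,0.08],
    [0,0,0.1]
  ],
  "twist": [
    [0,0,0],
    [0,0,0],
    [0,0,0],
    [0,0,0],
    [0,0,0]
  ]
}}

```text
time_s: 44.47
ee_pos: [649.3, -81.6, 103.8]
orientation: [0.704, 0.71, -0.001, -0.0]
ft_force: [-7.4, -0.5, 13.7]
gripper_width: 0.121
gripper_force: 64.1
```

Call:
{"method": "send_rows", "body": {
  "offset": [
    [0,0,0.01],
    [0,0,0.02],
    [0,0,0.025],
    [0,0,0.025],
    [0,0,0.025]
  ],
  "twist": [
    [0,0,0],
    [0,0,0],
    [0,0,0],
    [0,0,0],
    [0,0,0]
  ]
}}

```text
time_s: 44.88
ee_pos: [649.2, -81.6, 101.4]
orientation: [0.704, 0.71, -0.0, 0.0]
ft_force: [-8.8, -2.3, 16.3]
gripper_width: 0.125
gripper_force: 64.4
```

Call:
{"method": "send_rows", "body": {
  "offset": [
    [0,-0.008,0.008],
    [0,-0.008,0.015],
    [0,-0.008,0.015],
    [0,-0.008,0.015]
  ],
  "twist": [
    [0,0,0],
    [0,0,0],
    [0,0,0],
    [0,0,0]
  ]
}}

```text
time_s: 45.22
ee_pos: [649.2, -81.7, 101.0]
orientation: [0.704, 0.71, 0.001, 0.001]
ft_force: [-8.8, 1.1, 22.5]
gripper_width: 0.126
gripper_force: 65.4
```

Call:
{"method": "send_rows", "body": {
  "offset": [
    [0,0,0],
    [0,0,0],
    [0,0,0],
    [0,0,0],
    [0,0,0]
  ],
  "twist": [
    [0,0,0.02],
    [0,0,0.04],
    [0,0,0.06],
    [0,0,0.08],
    [0,0,0.1]
  ]
}}

```text
time_s: 45.63
ee_pos: [649.3, -81.7, 101.0]
orientation: [0.807, 0.59, 0.001, 0.001]
ft_force: [-9.3, 0.6, 22.7]
gripper_width: 0.122
gripper_force: 65.4
```

```bash
python3 - <<'E'
from plan import *
plan([]); print(read_state()["wrist_torque"])
E
```

```text
t 45.6 at [649.3 -81.7 101. ] yaw 72.3 q [-0.19  0.55  1.52 -0.    1.07  0.12] f [-9.3  0.6 22.7] w 10.4
[-0.02305035  1.51797374  0.06781515]
```

Call:
{"method": "send_rows", "body": {
  "offset": [
    [0,0,0],
    [0,0,0],
    [0,0,0],
    [0,0,0],
    [0,0,0]
  ],
  "twist": [
    [0,0,0.025],
    [0,0,0.05],
    [0,0,0.075],
    [0,0,0.1],
    [0,0,0.12]
  ]
}}

```text
time_s: 46.05
ee_pos: [649.4, -81.8, 101.0]
orientation: [0.904, 0.428, 0.001, 0.001]
ft_force: [-8.7, -0.3, 22.4]
gripper_width: 0.123
gripper_force: 65.3
```

Call:
{"method": "send_rows", "body": {
  "offset": [
    [0,0,0],
    [0,0,0],
    [0,0,0],
    [0,0,0],
    [0,0,0]
  ],
  "twist": [
    [0,0,0.025],
    [0,0,0.05],
    [0,0,0.075],
    [0,0,0.1],
    [0,0,0.12]
  ]
}}

```text
time_s: 46.47
ee_pos: [649.5, -81.9, 101.0]
orientation: [0.968, 0.251, 0.001, 0.001]
ft_force: [-8.6, 0.4, 21.9]
gripper_width: 0.125
gripper_force: 65.3
```

Call:
{"method": "send_rows", "body": {
  "offset": [
    [0,0,0],
    [0,0,0],
    [0,0,0],
    [0,0,0],
    [0,0,0]
  ],
  "twist": [
    [0,0,0.02],
    [0,0,0.04],
    [0,0,0.06],
    [0,0,0.075],
    [0,0,0.075]
  ]
}}

```text
time_s: 46.88
ee_pos: [649.5, -81.9, 101.0]
orientation: [0.991, 0.137, 0.002, 0.001]
ft_force: [-9.6, -0.0, 22.5]
gripper_width: 0.124
gripper_force: 65.3
```

```bash
python3 - <<'E'
from plan import *
plan([]); print(read_state()["wrist_torque"])
E
```

```text
t 46.9 at [649.5 -81.9 101. ] yaw 15.7 q [-0.19  0.55  1.52 -0.    1.07  1.11] f [-9.6 -0.  22.5] w 10.5
[-0.1637033   1.49979504 -0.0519231 ]
```

Call:
{"method": "send_rows", "body": {
  "offset": [
    [0,0,-0.01],
    [0,0,-0.02],
    [0,0,-0.03],
    [0,0,-0.035],
    [0,0,-0.035]
  ],
  "twist": [
    [0,0,0],
    [0,0,0],
    [0,0,0],
    [0,0,0],
    [0,0,0]
  ]
}}

```text
time_s: 47.3
ee_pos: [649.5, -82.0, 104.3]
orientation: [0.991, 0.137, 0.001, 0.001]
ft_force: [-4.5, -1.5, 10.8]
gripper_width: 0.126
gripper_force: 63.8
```

Call:
{"method": "send_rows", "body": {
  "offset": [
    [0,0,0],
    [0,0,0],
    [0,0,0],
    [0,0,0],
    [0,0,0]
  ],
  "twist": [
    [0,0,0],
    [0,0,0],
    [0,0,0],
    [0,0,0],
    [0,0,0]
  ],
  "fingers": 0.47
}}

```text
time_s: 47.72
ee_pos: [649.2, -81.3, 101.4]
orientation: [0.991, 0.137, 0.0, -0.0]
ft_force: [-0.1, -0.2, 0.8]
gripper_width: 0.466
gripper_force: 0.0
```

Call:
{"method": "send_rows", "body": {
  "offset": [
    [0,0,-0.2],
    [0,0,-0.4],
    [0,0,-0.6],
    [0,0,-0.7],
    [0,0,-0.7]
  ],
  "twist": [
    [0,0,0],
    [0,0,0],
    [0,0,0],
    [0,0,0],
    [0,0,0]
  ]
}}

```text
time_s: 48.13
ee_pos: [651.9, -81.8, 211.4]
orientation: [0.99, 0.138, 0.004, 0.001]
ft_force: [0.8, 0.1, 1.0]
gripper_width: 0.468
gripper_force: 0.0
```

```bash
python3 m3.py
```

```text
scene rib in jig (-84.4, -0.6, 240.7, 14.6, -89.86) 55.360492078481855
lever_grip [(0.81, [646.3, -86.2, 93.5])]
scene lever in jig (0.0, 0.0, 0.0, 0.0, 0.0) nan 0
red [nan nan nan]
top rib in jig (-85.0, 1.7, 239.0, 11.8, -89.84) 55.4075225273468
lever_grip [(0.6, [648.1, -82.3, 91.4]), (0.54, [556.9, -59.8, 21.9])]
top lever in jig (80.4, -2.9, 30.4, 5.9, 10.85) 104.99371312718353 5
red [nan nan nan]
t 48.3 at [647.9 -81.2 204.9] yaw 15.8 q [-0.2  0.5  1.4  0.   1.3  1.1] f [-0.6 -0.3 -0.1] w 39.8
[0.003, 0.002, 0.033] -0.1443 rows>=4 -> [648. -81. 200.] 41.8 ()
[0.001, 0.003, 0.033] -0.1443 rows>=4 -> [649. -82. 195.] 67.7 ()
[-0.0, 0.003, 0.033] -0.1443 rows>=4 -> [649. -82. 190.] 93.7 ()
[-0.0, 0.0, 0.514] 0.0001 rows>=2 -> [649. -82. 113.] 93.7 ()
  return _methods._mean(a, axis=axis, dtype=dtype,
  ret = ret.dtype.type(ret / rcount)
m3.py:12: RuntimeWarning: Mean of empty slice.
  P=np.c_[X[g],W[g][:,2]]; print(n,"lever in jig",rect(P),np.median(P[:,2]),len(P)); r=c["frame"][g].astype(int); m=(r[:,0]>150)&(r[:,1]<80); print("red",P[m].mean(0).round(1))
  ret = um.true_divide(
```

```bash
python3 - <<'E'
from plan import *
p=J(-85.2,0.8)
plan([(*p,150,93.8)])
E
```

```text
t 48.3 at [647.9 -81.2 204.9] yaw 15.8 q [-0.19  0.45  1.4   0.    1.29  1.11] f [-0.6 -0.3 -0.1] w 39.8
[-0.389, -0.084, 0.122] -0.1444 rows>=4 -> [588. -85. 187.] 41.8 ()
[-0.313, -0.245, 0.122] -0.1444 rows>=4 -> [529. -89. 168.] 67.8 ()
[-0.173, -0.358, 0.122] -0.1444 rows>=4 -> [469. -93. 150.] 93.8 ()
```

Call:
{"method": "send_rows", "body": {
  "offset": [
    [-0.389,-0.084,0.1],
    [-0.389,-0.084,0.1],
    [-0.389,-0.084,0.1],
    [-0.389,-0.084,0.1],
    [-0.389,-0.084,0.1]
  ],
  "twist": [
    [0,0,-0.036],
    [0,0,-0.072],
    [0,0,-0.108],
    [0,0,-0.144],
    [0,0,-0.144]
  ],
  "fingers": 0.35
}}

```text
time_s: 48.75
ee_pos: [587.7, -84.9, 189.7]
orientation: [0.934, 0.357, -0.002, -0.001]
ft_force: [-0.4, 0.4, 0.4]
gripper_width: 0.353
gripper_force: 0.0
```

Call:
{"method": "send_rows", "body": {
  "offset": [
    [-0.313,-0.245,0.12],
    [-0.313,-0.245,0.12],
    [-0.313,-0.245,0.12],
    [-0.313,-0.245,0.12],
    [-0.313,-0.245,0.12]
  ],
  "twist": [
    [0,0,-0.036],
    [0,0,-0.072],
    [0,0,-0.108],
    [0,0,-0.144],
    [0,0,-0.144]
  ]
}}

```text
time_s: 49.17
ee_pos: [529.0, -88.8, 172.5]
orientation: [0.831, 0.556, -0.001, -0.001]
ft_force: [0.7, 0.5, 0.0]
gripper_width: 0.35
gripper_force: 0.0
```

Call:
{"method": "send_rows", "body": {
  "offset": [
    [-0.173,-0.358,0.12],
    [-0.173,-0.358,0.12],
    [-0.173,-0.358,0.12],
    [-0.173,-0.358,0.12],
    [-0.173,-0.358,0.12]
  ],
  "twist": [
    [0,0,-0.036],
    [0,0,-0.072],
    [0,0,-0.108],
    [0,0,-0.144],
    [0,0,-0.144]
  ]
}}

```text
time_s: 49.58
ee_pos: [470.0, -92.5, 155.1]
orientation: [0.686, 0.728, -0.0, -0.0]
ft_force: [-0.7, -0.3, -0.4]
gripper_width: 0.352
gripper_force: 0.0
```

Call:
{"method": "send_rows", "body": {
  "offset": [
    [0,0,0],
    [0,0,0],
    [0,0,0],
    [0,0,0]
  ],
  "twist": [
    [0,0,0],
    [0,0,0],
    [0,0,0],
    [0,0,0]
  ]
}}

```text
time_s: 49.92
ee_pos: [470.7, -92.5, 155.6]
orientation: [0.686, 0.728, 0.0, -0.0]
ft_force: [0.3, -0.6, 0.5]
gripper_width: 0.355
gripper_force: 0.0
```

```bash
python3 - <<'E'
from plan import *
p=J(-85.2,0.8)
plan([(*p,100,93.8),(*p,65,93.8)])
E
```

```text
t 49.9 at [470.7 -92.5 155.6] yaw 93.4 q [-0.28  0.28  1.84  0.    1.02 -0.34] f [ 0.3 -0.6  0.5] w 30.2
[0.0, -0.008, 0.371] -0.002 rows>=2 -> [469. -93. 100.] 93.8 ()
[0.0, -0.0, 0.233] 0.0 rows>=1 -> [469. -93.  65.] 93.8 ()
```

Call:
{"method": "send_rows", "body": {
  "offset": [
    [0,-0.008,0.15],
    [0,-0.008,0.3],
    [0,-0.008,0.371],
    [0,-0.008,0.371],
    [0,-0.008,0.371]
  ],
  "twist": [
    [0,0,-0.002],
    [0,0,-0.002],
    [0,0,-0.002],
    [0,0,-0.002],
    [0,0,-0.002]
  ]
}}

```text
time_s: 50.33
ee_pos: [468.9, -92.5, 99.6]
orientation: [0.683, 0.731, -0.0, -0.001]
ft_force: [0.3, 0.6, 0.6]
gripper_width: 0.346
gripper_force: 0.0
```

Call:
{"method": "send_rows", "body": {
  "offset": [
    [0,0,0.1],
    [0,0,0.2],
    [0,0,0.233],
    [0,0,0.233],
    [0,0,0.233]
  ],
  "twist": [
    [0,0,0],
    [0,0,0],
    [0,0,0],
    [0,0,0],
    [0,0,0]
  ]
}}

```text
time_s: 50.75
ee_pos: [469.6, -92.8, 65.7]
orientation: [0.683, 0.731, 0.0, 0.0]
ft_force: [0.3, -0.4, 0.2]
gripper_width: 0.346
gripper_force: 0.0
```

Call:
{"method": "send_rows", "body": {
  "offset": [
    [0,0,0],
    [0,0,0],
    [0,0,0],
    [0,0,0],
    [0,0,0]
  ],
  "twist": [
    [0,0,0],
    [0,0,0],
    [0,0,0],
    [0,0,0],
    [0,0,0]
  ],
  "fingers": 0
}}

```text
time_s: 51.17
ee_pos: [469.3, -92.9, 66.1]
orientation: [0.682, 0.731, 0.0, 0.001]
ft_force: [-2.0, -0.5, 6.1]
gripper_width: 0.124
gripper_force: 59.5
```

Call:
{"method": "send_rows", "body": {
  "offset": [
    [0,-0.02,0],
    [0,-0.04,0],
    [0,-0.06,0],
    [0,-0.08,0],
    [0,-0.08,0]
  ],
  "twist": [
    [0,0,0],
    [0,0,0],
    [0,0,0],
    [0,0,0],
    [0,0,0]
  ]
}}

```text
time_s: 51.58
ee_pos: [458.8, -94.0, 66.1]
orientation: [0.683, 0.731, 0.001, 0.002]
ft_force: [3.8, -0.9, 6.8]
gripper_width: 0.121
gripper_force: 59.6
```

Call:
{"method": "send_rows", "body": {
  "offset": [
    [0,0,-0.1],
    [0,0,-0.3],
    [0,0,-0.5],
    [0,0,-0.7],
    [0,0,-0.75]
  ],
  "twist": [
    [0,0,0],
    [0,0,0],
    [0,0,0],
    [0,0,0],
    [0,0,0]
  ]
}}

```text
time_s: 52.0
ee_pos: [457.8, -93.8, 180.6]
orientation: [0.682, 0.731, 0.001, 0.002]
ft_force: [1.4, 0.2, -2.4]
gripper_width: 0.123
gripper_force: 59.1
```

Call:
{"method": "send_rows", "body": {
  "offset": [
    [0,0,0],
    [0,0,0],
    [0,0,0]
  ],
  "twist": [
    [0,0,0],
    [0,0,0],
    [0,0,0]
  ]
}}

```text
time_s: 52.25
ee_pos: [455.1, -92.9, 175.6]
orientation: [0.683, 0.731, -0.001, -0.002]
ft_force: [-1.2, 1.1, -2.9]
gripper_width: 0.122
gripper_force: 59.1
```

```bash
python3 - <<'E'
from plan import *
plan([(480,-300,176,93.7),(514.5,-364,176,3.3)])
E
```

```text
t 52.2 at [455.1 -92.9 175.6] yaw 93.9 q [-0.29  0.24  1.84 -0.    1.07 -0.36] f [-1.2  1.1 -2.9] w 10.3
[-0.694, 0.036, -0.001] 0.0006 rows>=3 -> [ 468. -196.  176.] 93.8 ()
[-0.694, 0.037, -0.001] 0.0006 rows>=3 -> [ 480. -300.  176.] 93.7 ()
[-0.147, 0.067, -0.0] 0.1674 rows>=5 -> [ 492. -321.  176.] 63.6 ()
[-0.093, 0.132, -0.0] 0.1674 rows>=5 -> [ 503. -343.  176.] 33.4 ()
[-0.015, 0.161, -0.0] 0.1674 rows>=5 -> [ 514. -364.  176.] 3.3 ()
```

Call:
{"method": "send_rows", "body": {
  "offset": [
    [-0.694,0.036,0],
    [-0.694,0.036,0],
    [-0.694,0.036,0],
    [-0.694,0.036,0]
  ],
  "twist": [
    [0,0,0],
    [0,0,0],
    [0,0,0],
    [0,0,0]
  ]
}}

```text
time_s: 52.58
ee_pos: [470.2, -201.0, 175.5]
orientation: [0.684, 0.73, -0.001, -0.0]
ft_force: [0.4, 0.7, -2.3]
gripper_width: 0.122
gripper_force: 59.1
```

Call:
{"method": "send_rows", "body": {
  "offset": [
    [-0.694,0.036,0],
    [-0.694,0.036,0],
    [-0.694,0.036,0],
    [-0.694,0.036,0],
    [-0.694,0.036,0]
  ],
  "twist": [
    [0,0,0],
    [0,0,0],
    [0,0,0],
    [0,0,0],
    [0,0,0]
  ]
}}

```text
time_s: 53.0
ee_pos: [481.0, -300.3, 175.0]
orientation: [0.683, 0.73, -0.0, -0.003]
ft_force: [-1.6, 0.8, -3.0]
gripper_width: 0.121
gripper_force: 59.1
```

Call:
{"method": "send_rows", "body": {
  "offset": [
    [-0.147,0.067,0],
    [-0.147,0.067,0],
    [-0.147,0.067,0],
    [-0.147,0.067,0],
    [-0.147,0.067,0]
  ],
  "twist": [
    [0,0,0.035],
    [0,0,0.07],
    [0,0,0.105],
    [0,0,0.14],
    [0,0,0.167]
  ]
}}

```text
time_s: 53.42
ee_pos: [492.4, -318.9, 175.7]
orientation: [0.85, 0.527, -0.001, -0.003]
ft_force: [-0.4, -0.7, -3.2]
gripper_width: 0.122
gripper_force: 59.1
```

Call:
{"method": "send_rows", "body": {
  "offset": [
    [-0.093,0.132,0],
    [-0.093,0.132,0],
    [-0.093,0.132,0],
    [-0.093,0.132,0],
    [-0.093,0.132,0]
  ],
  "twist": [
    [0,0,0.035],
    [0,0,0.07],
    [0,0,0.105],
    [0,0,0.14],
    [0,0,0.167]
  ]
}}

```text
time_s: 53.83
ee_pos: [504.2, -340.1, 175.7]
orientation: [0.957, 0.289, -0.001, -0.002]
ft_force: [-0.0, -0.4, -3.1]
gripper_width: 0.12
gripper_force: 59.3
```

Call:
{"method": "send_rows", "body": {
  "offset": [
    [-0.015,0.161,0],
    [-0.015,0.161,0],
    [-0.015,0.161,0],
    [-0.015,0.161,0],
    [-0.015,0.161,0]
  ],
  "twist": [
    [0,0,0.035],
    [0,0,0.07],
    [0,0,0.105],
    [0,0,0.14],
    [0,0,0.167]
  ]
}}

```text
time_s: 54.25
ee_pos: [515.8, -361.3, 175.6]
orientation: [1.0, 0.031, -0.002, -0.002]
ft_force: [-0.8, 0.4, -2.5]
gripper_width: 0.117
gripper_force: 59.6
```

Call:
{"method": "send_rows", "body": {
  "offset": [
    [0,0,0],
    [0,0,0],
    [0,0,0]
  ],
  "twist": [
    [0,0,0],
    [0,0,0],
    [0,0,0]
  ]
}}

```text
time_s: 54.5
ee_pos: [516.4, -362.8, 176.7]
orientation: [0.999, 0.034, -0.001, -0.001]
ft_force: [-1.0, 0.1, -3.8]
gripper_width: 0.121
gripper_force: 59.6
```

```bash
python3 - <<'E'
from plan import *
from m import rect
plan([(514.5,-364,60,3.3)])
for n in ["scene","top"]:
    c=capture(n); W=cloud(c); g=(abs(W[...,0]-514)<150)&(abs(W[...,1]+364)<60)&(W[...,2]>125)&(W[...,2]<182)
    k=cv2.connectedComponentsWithStats(g.astype(np.uint8)); i=1+np.argmax(k[2][1:,4]); P=W[k[1]==i]; print(n,rect(P),np.percentile(P[:,2],[5,95]),len(P))
    col=c["frame"].astype(int); r=(abs(W[...,1]+364)<100)&(W[...,0]>340)&(W[...,0]<700)&(col[...,1]>col[...,0]+15)&(W[...,2]<6); print("mat",rect(W[r]))
E
```

```text
t 54.5 at [ 516.4 -362.8  176.7] yaw 3.9 q [-0.7  0.5  1.5  0.   1.2  0.8] f [-1.   0.1 -3.8] w 10.3
[-0.013, 0.007, 0.778] 0.0034 rows>=3 -> [ 515. -364.   60.] 3.3 ()
scene (514.4, -355.5, 241.5, 41.4, 0.48) [135.4 168.7] 1804
mat (514.1, -366.0, 288.4, 91.9, 3.25)
top (586.9, -357.6, 101.1, 41.6, 4.1) [134.  168.4] 768
mat (537.6, -346.8, 241.9, 57.7, 3.12)
```

```bash
python3 - <<'E'
from plan import *
for n in ["scene","top"]:
    c=capture(n); W=cloud(c)
    for lo,hi in [(163,172),(136,145)]:
        g=(abs(W[...,0]-514)<160)&(abs(W[...,1]+360)<50)&(W[...,2]>lo)&(W[...,2]<hi); P=W[g]
        for x in range(390,650,30):
            q=P[abs(P[:,0]-x)<15]
            if len(q)>5: print(n,lo,x,np.percentile(q[:,1],[3,50,97]).round(1),np.median(q[:,2]).round(1),len(q))
c=capture("wrist"); save(c,"w11")
E
```

```text
scene 163 390 [-375.5 -368.2 -363.8] 166.5 18
scene 163 420 [-375.4 -368.4 -363.3] 166.8 51
scene 163 450 [-374.2 -366.2 -361.1] 167.2 59
scene 163 480 [-371.6 -362.7 -358.9] 166.6 33
scene 163 510 [-370.7 -348.3 -345.9] 166.7 31
scene 163 540 [-373.5 -361.6 -354.1] 166.7 71
scene 163 570 [-367.4 -359.8 -354.4] 166.6 54
scene 163 600 [-363.3 -356.  -351.8] 167.2 60
scene 163 630 [-361.4 -354.  -350. ] 167.2 39
scene 136 390 [-366.6 -359.4 -350.7] 138.7 27
scene 136 420 [-366.7 -357.4 -349.4] 140.3 80
scene 136 450 [-365.8 -356.9 -347.9] 140.0 79
scene 136 480 [-364.9 -355.3 -345.9] 140.1 94
scene 136 510 [-362.2 -353.1 -343.6] 140.0 93
scene 136 540 [-360.7 -352.  -342. ] 140.2 92
scene 136 570 [-358.4 -348.5 -339.8] 140.2 98
scene 136 600 [-355.7 -347.2 -338.5] 140.3 100
scene 136 630 [-372.8 -347.5 -337.6] 139.5 74
top 163 420 [-374.6 -369.4 -364. ] 166.7 37
top 163 450 [-373.7 -371.9 -370. ] 167.7 8
top 163 540 [-364.2 -359.1 -355.7] 165.6 26
top 163 570 [-364.5 -358.7 -353.2] 167.0 65
top 163 600 [-362.9 -357.1 -350.9] 167.0 63
top 163 630 [-361.6 -355.2 -350. ] 166.1 47
top 136 420 [-389.7 -386.7 -382.7] 139.5 23
top 136 450 [-387.4 -385.4 -382.5] 139.3 12
top 136 480 [-352.6 -349.  -344.4] 138.2 9
top 136 510 [-357.5 -350.1 -344.7] 139.8 32
top 136 540 [-356.5 -348.7 -340.7] 138.7 55
top 136 570 [-378.5 -349.8 -340.1] 138.8 102
top 136 600 [-377.  -348.7 -338. ] 139.3 108
top 136 630 [-375.  -348.3 -336.3] 139.2 68
```

View pics/w11.png

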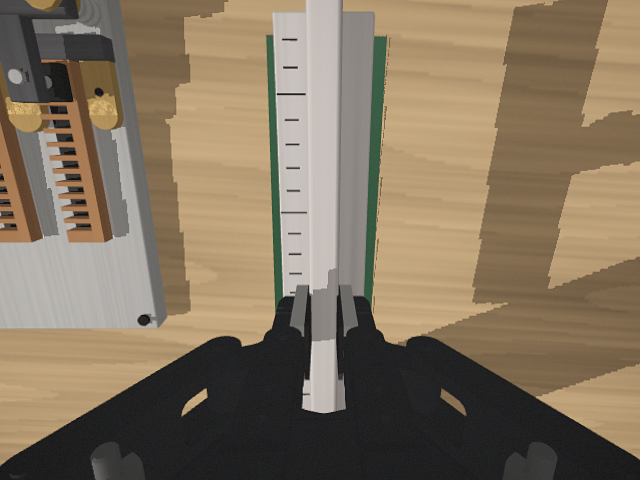

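Call:
{"method": "send_rows", "body": {
  "offset": [
    [-0.01,0.007,0.25],
    [-0.01,0.007,0.5],
    [-0.01,0.007,0.7],
    [-0.01,0.007,0.82],
    [-0.01,0.007,0.82]
  ],
  "twist": [
    [0,0,0.003],
    [0,0,0.003],
    [0,0,0.003],
    [0,0,0.003],
    [0,0,0.003]
  ]
}}

```text
time_s: 55.17
ee_pos: [512.9, -363.5, 50.1]
orientation: [1.0, 0.028, -0.003, -0.003]
ft_force: [-0.7, 0.3, -3.7]
gripper_width: 0.119
gripper_force: 59.6
```

Call:
{"method": "send_rows", "body": {
  "offset": [
    [0,0,0],
    [0,0,0],
    [0,0,0],
    [0,0,0.01],
    [0,0,0.02]
  ],
  "twist": [
    [0,0,0],
    [0,0,0],
    [0,0,0],
    [0,0,0],
    [0,0,0]
  ]
}}

```text
time_s: 55.58
ee_pos: [516.4, -366.2, 53.2]
orientation: [1.0, 0.028, 0.001, 0.001]
ft_force: [0.1, 0.3, -2.5]
gripper_width: 0.12
gripper_force: 59.6
```

Call:
{"method": "send_rows", "body": {
  "offset": [
    [0,0,0.005],
    [0,0,0.01],
    [0,0,0.01],
    [0,0,0.01]
  ],
  "twist": [
    [0,0,0],
    [0,0,0],
    [0,0,0],
    [0,0,0]
  ]
}}

```text
time_s: 55.92
ee_pos: [515.4, -365.4, 50.1]
orientation: [1.0, 0.028, -0.0, -0.0]
ft_force: [-0.3, 0.3, -2.6]
gripper_width: 0.12
gripper_force: 59.6
```

Call:
{"method": "send_rows", "body": {
  "offset": [
    [0,0,0.005],
    [0,0,0.01],
    [0,0,0.01],
    [0,0,0.01]
  ],
  "twist": [
    [0,0,0],
    [0,0,0],
    [0,0,0],
    [0,0,0]
  ]
}}

```text
time_s: 56.25
ee_pos: [515.4, -365.4, 48.4]
orientation: [1.0, 0.028, -0.0, -0.0]
ft_force: [-0.1, 0.0, -3.7]
gripper_width: 0.121
gripper_force: 59.6
```

Call:
{"method": "send_rows", "body": {
  "offset": [
    [0,0,0.005],
    [0,0,0.01],
    [0,0,0.01],
    [0,0,0.01]
  ],
  "twist": [
    [0,0,0],
    [0,0,0],
    [0,0,0],
    [0,0,0]
  ]
}}

```text
time_s: 56.58
ee_pos: [515.5, -365.4, 48.1]
orientation: [1.0, 0.028, 0.0, 0.0]
ft_force: [-1.9, 1.2, 5.4]
gripper_width: 0.122
gripper_force: 60.6
```

On the mat; release and retreat upward, then check everything.

Call:
{"method": "send_rows", "body": {
  "offset": [
    [0,0,-0.004],
    [0,0,-0.004],
    [0,0,-0.004],
    [0,0,-0.004],
    [0,0,-0.004]
  ],
  "twist": [
    [0,0,0],
    [0,0,0],
    [0,0,0],
    [0,0,0],
    [0,0,0]
  ],
  "fingers": 0.4
}}

```text
time_s: 57.0
ee_pos: [515.6, -365.5, 47.6]
orientation: [1.0, 0.028, 0.0, 0.0]
ft_force: [-0.3, -0.2, 0.0]
gripper_width: 0.401
gripper_force: 0.0
```

Call:
{"method": "send_rows", "body": {
  "offset": [
    [0,0,-0.1],
    [0,0,-0.3],
    [0,0,-0.5],
    [0,0,-0.7],
    [0,0,-0.9]
  ],
  "twist": [
    [0,0,0],
    [0,0,0],
    [0,0,0],
    [0,0,0],
    [0,0,0]
  ]
}}

```text
time_s: 57.42
ee_pos: [515.3, -365.3, 183.7]
orientation: [1.0, 0.028, -0.0, -0.0]
ft_force: [0.5, -0.3, 0.8]
gripper_width: 0.4
gripper_force: 0.0
```

Call:
{"method": "send_rows", "body": {
  "offset": [
    [-0.6,0.6,-0.3],
    [-0.6,0.6,-0.3],
    [-0.6,0.6,-0.3],
    [-0.6,0.6,-0.3],
    [-0.6,0.6,-0.3]
  ],
  "twist": [
    [0,0,0],
    [0,0,0],
    [0,0,0],
    [0,0,0],
    [0,0,0]
  ]
}}

```text
time_s: 57.83
ee_pos: [429.1, -463.5, 229.3]
orientation: [1.0, 0.026, 0.001, 0.002]
ft_force: [0.5, 0.8, 0.1]
gripper_width: 0.401
gripper_force: 0.0
```

```bash
python3 m2.py; python3 - <<'E'
from plan import *
from m import rect
a=np.radians(JY)
c=capture("top"); save(c,"top9",(310,130,530,310),3)
for n in ["top","scene"]:
    c=capture(n); W=cloud(c); X=(W[...,:2]-O)@np.array([[np.cos(a),-np.sin(a)],[np.sin(a),np.cos(a)]])
    for y in (87,29,-29,-87):
        g=(abs(X[...,1]-y)<20)&(abs(W[...,2]-32)<4)&(X[...,0]<16)&(X[...,0]>-110); print(n,y,"front x",np.percentile(X[g][:,0],[0,3]).round(1),g.sum())
    for l in ["comb10_a","comb14","cover_a","tuning_fork","pitch_pipe","lever_grip"]: print(l,[toworld(c,d["at"]).round(0).tolist() for d in pinpoint(n,l) if d["p"]>.5])
E
```

```text
rib top (515.4, -364.5, 239.3, 14.9, 2.88)
all (515.2, -364.4, 247.2, 47.7, 3.56)
top mat 0.6 (514.9, -363.1, 297.4, 96.0, 3.62) z [-3.   1.3  6.4]
top straightedge 0.71 (516.0, -364.8, 241.3, 42.7, 3.19) z [ 5.6 13.3 38.4]
top straightedge 0.61 (248.3, -345.3, 86.8, 40.5, -56.51) z [ 3.7 10.6 36.2]
rib scene (515.8, -365.5, 238.4, 17.8, 3.08)
all (512.7, -367.1, 245.9, 71.2, 3.34)
scene straightedge 0.89 (204.4, -286.0, 252.3, 64.2, -57.46) z [ 4.7 16.1 36.9]
[ 431.4 -458.7  226.6] 58.1333
top 87 front x [-85.8 -64.4] 179
top 29 front x [-64.7 -63. ] 178
top -29 front x [-103.5  -63.4] 195
top -87 front x [-82.  -63.9] 185
comb10_a [[454.0, 340.0, 2.0], [627.0, 173.0, -2.0]]
comb14 [[450.0, 256.0, 1.0]]
cover_a [[779.0, 41.0, -0.0], [776.0, -145.0, 3.0]]
tuning_fork [[766.0, 218.0, 2.0]]
pitch_pipe [[608.0, 446.0, -1.0]]
lever_grip [[646.0, -80.0, 92.0], [600.0, 2.0, 34.0]]
scene 87 front x [-65.6 -63.3] 281
scene 29 front x [-66.  -62.9] 278
scene -29 front x [-66.4 -63.7] 276
scene -87 front x [-65.2 -63. ] 259
comb10_a [[451.0, 338.0, 2.0], [627.0, 168.0, -1.0]]
comb14 [[449.0, 246.0, 0.0]]
cover_a [[615.0, -88.0, 20.0], [779.0, 42.0, 1.0]]
tuning_fork [[755.0, 213.0, 3.0]]
pitch_pipe [[606.0, 442.0, 0.0], [760.0, 218.0, -2.0]]
lever_grip [[647.0, -86.0, 94.0]]
```

View pics/top9.png

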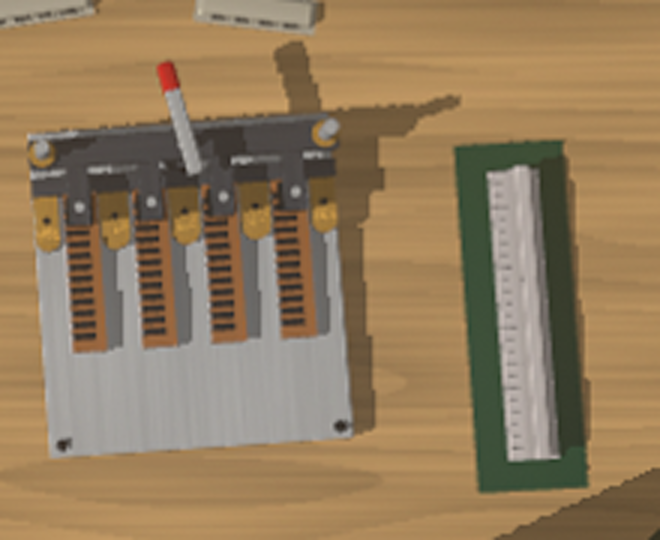

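Call:
{"method": "send_rows", "body": {
  "offset": [
    [0,0,0],
    [0,0,0],
    [0,0,0]
  ],
  "twist": [
    [0,0,0],
    [0,0,0],
    [0,0,0]
  ]
}}

```text
time_s: 59.18
ee_pos: [430.6, -460.4, 227.7]
orientation: [1.0, 0.028, 0.0, -0.0]
ft_force: [-0.3, 0.6, -0.1]
gripper_width: 0.4
gripper_force: 0.0
```

```bash
python3 -c "
from bench import *;print(close_job())"
```

```text
the job is handed in; nothing more can be done
None
```

The job is handed in at about 59 s: the final camera check showed all four 12-hole combs clamped home and even, the lever latched, the straightedge back along its mat and the other things unmoved, though one comb bumped a bridge arm at about 20 N while being carried in.

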